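# Stop the marking machine and take out the finished porthole latch

### The arm

A 6-joint arm with a two-finger parallel gripper is mounted at the origin on the work surface. World frame = base frame: x ahead of the robot, y to its left, z up, the work surface at z = 0. Lengths are in m, angles in degrees, forces in N, time in s.
With the tool pointing down it reaches from about 0.4 to 0.825 m from the base axis. Payload 7 kg.
Tool frame: the origin (TCP) lies at the centre of the arm's flange, where the gripper is bolted on; the fingertips stand 178 mm ahead of it and the grasp point (between the pads) lies 159 mm ahead of it; x points along the fingers, y is the direction in which the jaws open and shut, and the axes are right-handed (so a half turn about x gives the same grasp; the last joint's range is limited). The gripper opens to 88 mm and grips with 3 to 60 N. Pads are 19 mm wide; open, the fingers measure 130 mm over their backs; the gripper's body (78 mm by 193 mm) begins 47 mm behind the grasp point.
Start: joints at [-48.18, 20.546, 0.682, 0, -70.136, -16.507], TCP at [0.289, -0.61, 0.405] pointing down, gripper open.
Joint ranges: [-176.03, 176.03], [-82.01, 121.73], [-58.28, 71.71], [-173.87, 95.51], [-174.79, -0.11], [-173.66, 173.66]. Speed limits (degrees/s): [136.94, 136.94, 172.46, 180, 180, 180].

### API

Orientations are given as [roll, pitch, yaw] about the fixed x, y, z axes, in that order (R = Rz(yaw) Ry(pitch) Rx(roll)).
In Python, from plant import ctrl gives the robot as it stands. The module is installed in compiled form; this text tells all that it offers.
- The arm moves only by the shell command python3 -m inch 'ROWS'. ROWS is JSON, one flat list of numbers, 7 for each row, row after row: the shift along the tool's x, y, z in m, then the turn, a rotation vector about the tool's x, y, z in degrees, then the finger opening in m, from 0 to 0.0876. In form: [dx, dy, dz, rx, ry, rz, hand, dx, dy, dz, rx, ry, rz, hand, ...]. A call has 1 to 20 rows; each row shifts and turns the pose as measured when the row begins, along the tool's axes as they then stand; what a row does not reach is not made up. A row lasts 1/8 s, in which the tool goes at most 62.5 mm and 10.7 degrees, less where a joint would pass 70% of its speed; a pose out of reach is approached as far as the arm can. A call with a gripper value outside its range is refused whole. The fingers move at their own pace and stop on an object; the grip force is fixed at half the most. Time passes only in rows, so rows that do not move let the fingers close. It gives the time, the measured TCP pose, the force and the opening at its end, in the units of the state.
- ctrl.get_obs(): the state, without advancing time (a new reading comes with each control period).
- ctrl.snapshot(name): name is "scene" or "top" or "wrist"; returns a dict with "color" (420x560x3 uint8, red, green, blue), "depth" (420x560 float32, m along the optical axis (not along the pixel's ray), 0 where there is no reading), "K" (3x3 intrinsics, pixels), "k1" (the pictures are not rectified: a ray, as slopes to the right and down, at radius r is drawn at 1 + k1 r^2 times it, then the intrinsics apply), "position" and "attitude" of the camera in the world; the wrist camera has in their place "hand_eye" (4x4, takes a point from camera to tool coordinates, whose origin is the TCP and whose axes are the tool frame's). Camera axes: x right, y up, looking along -z (the intrinsics and any distortion apply to the point x, -y, -z); pixel columns grow to the right and rows downward; lengths in m; the calibration is good to about 2 mm. A picture is of the moment at which its call begins: read the wrist's pose just before it.
- ctrl.close_job(): hands the job in, once; it reports no verdict.
The state is a dict: "clock": time; "joint_pos": joint angles; "qvel": joint speeds; "tau": joint torques, N m; "tool_pos": TCP position; "orientation": TCP orientation; "force": force on the tool from outside, world axes, zero at the start; "moment": the same for the moment, N m; "opening": finger opening in m.
Only numpy, scipy, OpenCV 4.12 (cv2) and the standard library are available. Lean on these libraries where they do the work, as an engineer would, in place of code of your own. Each camera call takes 0.05 s, during which the arm holds its last target.

### The job

The marking machine has finished the brass porthole latch in its vise: push the wide mushroom stop button on the sloping control box fully down and let it spring right back up, then pull the vise jaw wide open by its knob and leave it open. Lift the latch out from under the marking head and lay it flat, lug upward, in the empty half of the wooden tray beside the finished one, setting it down rather than dropping it. Never press the small shrouded start button, do not knock the stylus, and leave the finished latch in the tray and the other things on the counter where they are.

Things in the scene. Friction and masses are not known exactly. Their poses are not given: they have to be found in the camera images.
- machine: Fixed bench marking machine: grey base plate (mm: x -75..155, y -75..135, 18 high) with a steel vise; a column at the back holds a marking head over the vise. Origin on the counter below the vise's middle; +x from vise to column, +y the way the jaw opens. Vise bed top z 32, x -35..35, y -70..135; anvil bar under the latch, top z 40; fixed jaw y -50..-20, x -30..30, top z 47.
- head (a point): Middle of the underside of the white marking head, fixed 190 mm above the counter over the vise; axes as the machine's. Head: 88 (x) x 70 (y) x 100 mm high, so it spans machine x -12..76, y -35..35, z 190..290. Behind it the carriage, as wide, to x 103 (z 202..282); column x 100..150, y -30..30, up to z 338; crank at the column's side, y 30..82, z 277..333.
- stylus: Steel marking stylus that hangs from the head (fixed to the machine): a tube of 16 mm diameter, ending in a cone 18 mm long. Origin at its lower tip, which is in the machine's frame at x 16, y 0, z 112 mm; the tube goes straight up into the head (z 190).
- jaw (a joint): Opening of the sliding vise jaw (m): 0 is closed against the latch, 0.045 is fully open. It slides along the machine's +y with about 5 N of drag and stays where it is left. It is a steel block x -30..30, y 20..85, top at z 47 mm in the machine's frame when closed.
- jaw_knob (a point): Middle of the grip of the jaw's upright round black knob: 18 mm diameter from 13 mm below to 13 mm above this point, on a thinner stem; the jaw's flat top is 25 mm below this point. Moves with the jaw; axes as the machine's. 70 mm to the +y side of the latch's middle line when closed.
- console: Fixed grey control box, its face sloping 30 degrees down to its front (-x). 120 deep (x), 150 wide (y), 30 mm high in front, 99 at the back. Origin on the counter below its middle. On the face the wide stop button (+y side) and the small start button in a raised shroud (-y side), 74 mm apart; above them a display and a key switch.
- stop_button (a joint): Travel of the stop button (m): 0 is up, 0.006 fully down. Spring: about 1.4 N to start, 5.5 N fully down; it springs back by itself.
- stop_top (a point): Middle of the top of the stop button, a black mushroom head of 36 mm diameter standing 23.5 mm off the sloping face. Moves with the button. +z of this point is the outward normal of the face (30 degrees from vertical, leaning to the box's -x); the button goes down along -z.
- start_button (a joint): Travel of the start button (m): 0 is up, 0.006 fully down. Not to be pressed.
- start_top (a point): Middle of the top of the start button, a flat black disc of 22 mm diameter, level with the rim of its fixed round steel shroud (32 mm outer diameter). Axes as at the stop button.
- latch: Loose brass porthole latch in the vise, about 0.24 kg: flange 64 (x) x 40 (y) x 8 mm; on it a round-topped lug 26 long (x), 14 thick (y), centred at x -12, top 42 mm above the underside. Origin in the middle of the underside, +z to the lug's side. It lies on the anvil, axes along the machine's, up to 6 mm off the middle along x; the jaws hold the 64 mm sides.
- latch_lug (a point): Grasp point in the lug of the latch, at x -12, y 0, z 33 mm from the latch's origin (25 mm above the top of the flange); the flat sides to grip face the latch's +y and -y.
- tray: Fixed wooden tray 205 (x) x 130 (y) x 28 mm, walls, divider and floor 6 mm thick; a divider across its middle makes two equal compartments of 93 (x) x 118 (y) mm. Origin under its middle. The compartment on its -x side (nearer the robot) is empty; the one on the +x side holds a finished latch.
- tray_free (a point): Middle of the floor of the tray's empty compartment, on the floor's upper face; axes as the tray's.
- twin: Loose finished latch, same as latch, lying lug up in the tray's other compartment, its long side roughly along the tray's y. Bystander.
- swivel: Loose bronze swivel lying on the counter to one side of the machine, farther off, about 116 x 44 x 24 mm, two eyes on a square body. Origin under its middle, x along its length. Bystander.
- ferrule: Loose copper ferrule standing on the counter in front of the machine, a tube of 28 mm outer diameter, 34 mm high. Origin at its underside. Bystander.
- tin: Loose closed steel tin of 72 mm diameter, 110 mm high, standing on the counter to the other side of the machine, farther off. Origin at its underside. Bystander.
Things that resemble listed ones, but are neither listed nor needed, are in the scene too. What is shaped like the latch but black or turquoise is not meant.

How it is judged:
By the outcome, as a careful person would: the job done as asked, in the order asked, and still so for the second after the job is handed in, with the robot touching nothing.
It also fails if it takes over 72 s, if anything falls off the work surface, if the arm or the gripper's body presses on something with over 40 N, if the wrist force passes 120 N, or if a joint passes its speed limit or range.

## Working session

There is one attempt and no reset: what is moved stays moved. The work goes in short steps, Python scripts to look and compute and a shell command to move; the robot and the scene stay as the last step left them, time stands still between calls to the robot, and variables do not carry over. Pictures are saved under pics/ and viewed, and the job is handed in when it is done.

```bash
mkdir -p pics; cat > h.py <<'E'
import numpy as np, cv2
from scipy.spatial.transform import Rotation as R
from plant import ctrl
def rot(a): return R.from_euler('xyz',a,degrees=True).as_matrix()
def snap(n,save=None):
    o=ctrl.get_obs(); s=ctrl.snapshot(n)
    if n=='wrist':
        T=np.eye(4);T[:3,:3]=rot(o['orientation']);T[:3,3]=o['tool_pos']
        s['T']=T@np.array(s['hand_eye'])
    else:
        a=np.array(s['attitude'],float)
        T=np.eye(4);T[:3,:3]=a if a.shape==(3,3) else rot(a);T[:3,3]=s['position'];s['T']=T
    if save: cv2.imwrite(save,s['color'][:,:,::-1])
    np.savez('last_%s.npz'%n,**{k:np.array(v) for k,v in s.items()})
    return s
def load(n): return dict(np.load('last_%s.npz'%n))
def ray(s,u,v):
    K=np.array(s['K']);k=float(s['k1'])
    d=np.array([k,0,0,0],float)
    p=cv2.undistortPoints(np.array([[[u,v]]],float),K,d)[0,0]
    return s['T'][:3,3], s['T'][:3,:3]@np.array([p[0],-p[1],-1.0])
def onz(s,u,v,z):
    o,d=ray(s,u,v); return o+d*(z-o[2])/d[2]
def dep(s,u,v):
    o,d=ray(s,u,v); return o+d*float(s['depth'][int(round(v)),int(round(u))])
def cloud(s):
    h,w=s['depth'].shape; vv,uu=np.mgrid[:h,:w]
    pts=np.stack([uu.ravel(),vv.ravel()],1).astype(float)[:,None]
    p=cv2.undistortPoints(pts,np.array(s['K']),np.array([float(s['k1']),0,0,0]))[:,0]
    d=np.c_[p[:,0],-p[:,1],-np.ones(len(p))]@s['T'][:3,:3].T
    c=s['T'][:3,3]+d*s['depth'].ravel()[:,None]; return c.reshape(h,w,3)
def proj(s,P):
    q=s['T'][:3,:3].T@(np.array(P)-s['T'][:3,3]); x=q[0]/-q[2];y=-q[1]/-q[2]
    f=1+float(s['k1'])*(x*x+y*y);K=s['K'];return K[0][0]*x*f+K[0][2],K[1][1]*y*f+K[1][2]
E
python3 - <<'E'
from h import *
for n in ['scene','top','wrist']:
    s=snap(n,f'pics/{n}0.png'); print(n,s['T'].round(3).tolist(),s['K'],s['k1'],s.get('attitude'))
print(ctrl.get_obs())
E
```

```text
scene [[-0.893, -0.265, 0.364, 0.981], [0.45, -0.557, 0.698, 0.614], [0.018, 0.787, 0.616, 0.699], [0.0, 0.0, 0.0, 1.0]] [[419.81658903   0.         277.61457306]
 [  0.         419.81658903 214.26159268]
 [  0.           0.           1.        ]] -0.002753138313327053 [ 51.94598664  -1.03641237 153.25103032]
top [[-0.007, 0.999, -0.049, 0.578], [-1.0, -0.006, 0.007, 0.005], [0.007, 0.05, 0.999, 1.068], [0.0, 0.0, 0.0, 1.0]] [[405.93639355   0.         281.66368663]
 [  0.         405.93639355 205.40598465]
 [  0.           0.           1.        ]] -0.06041145641748663 [  2.83773418  -0.40165354 -90.3920589 ]
wrist [[-0.429, -0.866, -0.257, 0.218], [0.903, -0.411, -0.123, -0.643], [0.001, -0.285, 0.959, 0.385], [0.0, 0.0, 0.0, 1.0]] [[340.88203285   0.         282.3952814 ]
 [  0.         340.88203285 208.57312976]
 [  0.           0.           1.        ]] -0.04570934031125505 None
{'clock': 0.15, 'joint_pos': array([-4.81808316e+01,  2.05823728e+01,  6.46868768e-01, -1.18638419e-02,
       -7.01337715e+01, -1.65077000e+01]), 'qvel': array([ 0.12380336, -0.24965743,  0.1617769 ,  0.02728198, -0.03702299,
        0.15390353]), 'tau': array([ 4.07858743e-04, -5.83277714e+01,  2.93291420e+01,  7.00120032e+00,
        8.74558435e-03, -1.11286101e-04]), 'tool_pos': array([ 0.28853675, -0.61008551,  0.40395027]), 'orientation': array([ 97.36197244,  89.929832  , 122.66940254]), 'force': array([ 0.13021238, -0.07270513,  0.33418792]), 'moment': array([ 0.01195887, -0.00553262,  0.00878015]), 'opening': 0.08755304588419552}
```

View pics/scene0.png

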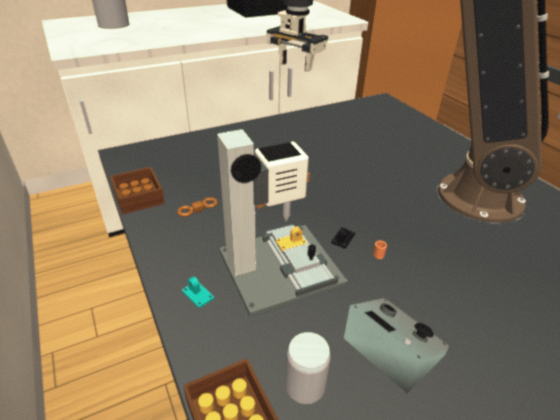

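View pics/top0.png

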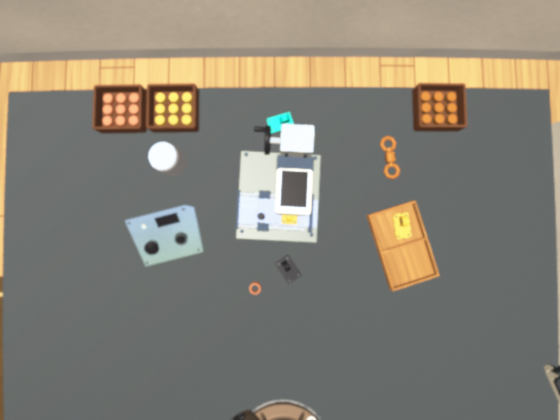

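View pics/wrist0.png

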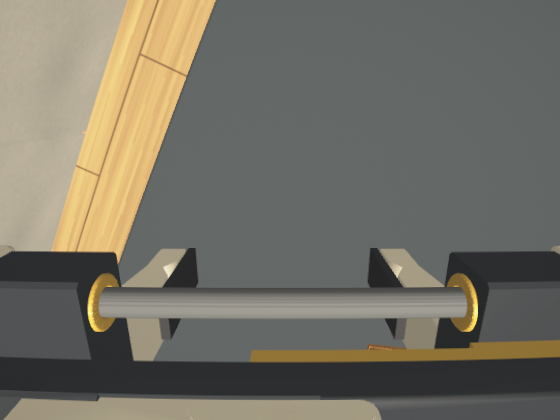

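The scene view shows the machine (240-340, 130-300), with the brass latch at (293,238) and the knob at (311,252). The console is at (395,340) and the black lookalike at (343,237). The turquoise lookalike is at (198,291). The top view shows stop (151,247), start (180,239), knob (262,216), latch (290,219), tray (404,246) with the twin in its far half (403,225).

```bash
python3 - <<'E'
from h import *
s=load('top'); c=cloud(s)
im=s['color'][:,:,::-1]
a=cv2.resize(im[145:250,225:330],None,fx=5,fy=5,interpolation=cv2.INTER_CUBIC)
cv2.imwrite('pics/c1.png',a)
a=cv2.resize(im[195:275,115:215],None,fx=6,fy=6,interpolation=cv2.INTER_CUBIC);cv2.imwrite('pics/c2.png',a)
s2=load('scene');a=cv2.resize(s2['color'][215:305,215:350,::-1],None,fx=5,fy=5,interpolation=cv2.INTER_CUBIC);cv2.imwrite('pics/c3.png',a)
for n,(u,v) in dict(stop=(151,247),start=(180,239),knob=(262,216),head=(294,190),tray=(404,270),twin=(403,225),base1=(245,160),base2=(243,236),base3=(312,238),counter=(230,300),lat=(290,219),ferr=(255,289),col=(297,138)).items(): print(n,dep(s,u,v).round(4))
s=s2
for n,(u,v) in dict(knob=(311,251),lug=(296,236),stop=(424,329),start=(388,309),ferr=(380,247)).items(): print(n,dep(s,u,v).round(4))
E
```

```text
stop [0.528  0.3171 0.08  ]
start [0.5467 0.249  0.0678]
knob [0.6017 0.046  0.0847]
head [ 0.6463 -0.0242  0.2919]
tray [ 0.4598 -0.3208  0.0101]
twin [ 0.5773 -0.3105  0.0418]
base1 [0.7495 0.0924 0.0181]
base2 [0.552  0.0979 0.0192]
base3 [ 0.5456 -0.0801  0.0176]
counter [0.3855 0.1337 0.0041]
lat [ 0.5941 -0.022   0.078 ]
ferr [0.4132 0.0687 0.0011]
col [ 0.7377 -0.0288  0.3353]
knob [0.6073 0.058  0.0795]
lug [ 0.6036 -0.0148  0.0638]
stop [0.5306 0.3241 0.0834]
start [0.5533 0.2543 0.0735]
ferr [0.4133 0.0633 0.0186]
```

View pics/c1.png

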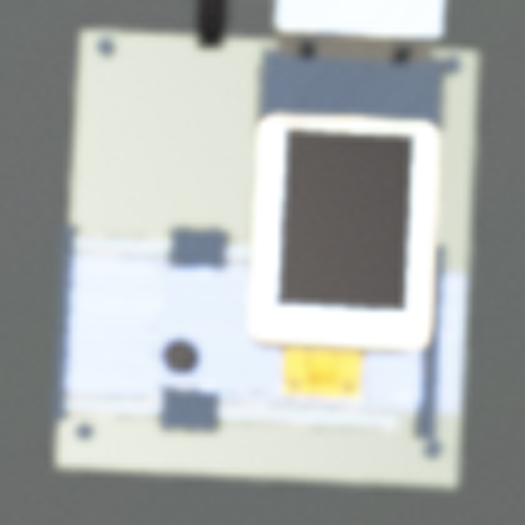

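View pics/c2.png

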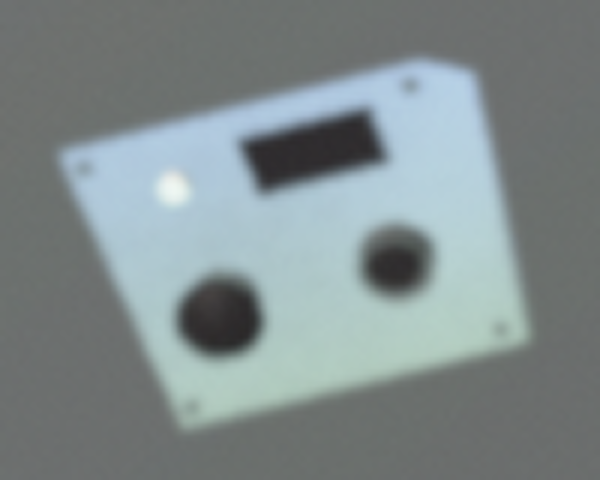

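View pics/c3.png

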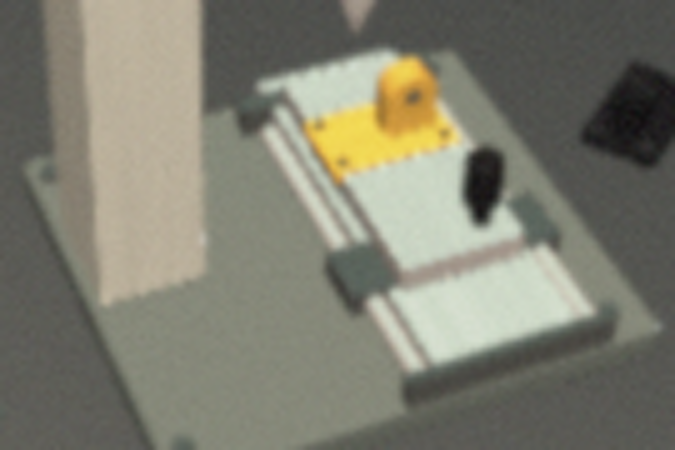

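```bash
cat > fit.py <<'E'
from h import *
def fit2(src,dst):
    src=np.array(src,float);dst=np.array(dst,float)[:,:2]
    sc,dc=src.mean(0),dst.mean(0);A=(src-sc);B=(dst-dc)
    th=np.arctan2((A[:,0]*B[:,1]-A[:,1]*B[:,0]).sum(),(A*B).sum())
    M=np.array([[np.cos(th),-np.sin(th)],[np.sin(th),np.cos(th)]]);t=dc-M@sc
    return np.degrees(th),M,t,(dst-(src@M.T+t))
E
python3 - <<'E'
from fit import *
s=load('top');s2=load('scene')
px=[(80,30),(480,48),(458,488),(55,468)]
dst=[onz(s,u/5+224.6,v/5+144.6,.018) for u,v in px]
th,M,t,r=fit2([(.155,.135),(.155,-.075),(-.075,-.075),(-.075,.135)],dst);print('machine',th,t,r.round(4).tolist())
f=lambda x,y:(M@[x,y]+t).round(4)
print('knob pred',f(0,.07),'stylus',f(.016,0),'head c',f(.032,0))
# scene view base corners
for n,S in (('top',s),('scene',s2)):
    hsv=cv2.cvtColor(S['color'],cv2.COLOR_RGB2HSV)
    m=cv2.inRange(hsv,(18,130,120),(35,255,255))
    k,lab,st,ce=cv2.connectedComponentsWithStats(m)
    for i in range(1,k):
        if st[i,4]>15: print(n,'brass',st[i].tolist(),ce[i].round(1))
    m=(S['color'].max(2)<60).astype(np.uint8)
    k,lab,st,ce=cv2.connectedComponentsWithStats(m)
    for i in range(1,k):
        if 20<st[i,4]<1500: print(n,'dark',st[i].tolist(),ce[i].round(1))
a=cv2.resize(s['color'][195:300,360:450,::-1],None,fx=5,fy=5,interpolation=cv2.INTER_CUBIC);cv2.imwrite('pics/c4.png',a)
a=cv2.resize(s2['color'][285:395,335:455,::-1],None,fx=5,fy=5,interpolation=cv2.INTER_CUBIC);cv2.imwrite('pics/c5.png',a)
E
```

```text
machine -3.267251646629493 [ 0.61311977 -0.02136811] [[-0.0013, -0.0007], [0.0, 0.0002], [0.0007, 0.0011], [0.0005, -0.0006]]
knob pred [0.6171 0.0485] stylus [ 0.6291 -0.0223] head c [ 0.6451 -0.0232]
top brass [181, 91, 12, 34, 217] [186.6 108.3]
top brass [154, 92, 12, 34, 227] [160.1 109. ]
top brass [168, 92, 12, 34, 220] [173.5 108.5]
top brass [386, 211, 27, 32, 552] [400.4 224.7]
top brass [285, 216, 9, 6, 49] [288.9 218.5]
top brass [378, 216, 7, 15, 36] [380.8 222.2]
top brass [402, 248, 13, 31, 100] [408.2 262.3]
top dark [260, 127, 10, 9, 37] [266.  130.2]
top dark [265, 143, 5, 10, 41] [267.  147.4]
top dark [157, 215, 20, 10, 123] [166.6 219.6]
top dark [177, 237, 7, 5, 32] [180.1 238.9]
top dark [146, 243, 12, 10, 77] [151.7 248.2]
top dark [553, 367, 7, 6, 30] [556.5 369.3]
top dark [234, 413, 11, 7, 41] [239.1 416.6]
scene brass [274, 34, 20, 6, 40] [282.5  36.4]
scene brass [30, 183, 66, 28, 636] [ 65.5 197.5]
scene brass [61, 202, 37, 12, 94] [ 80.5 206.7]
scene brass [75, 214, 14, 8, 26] [ 81.7 218.1]
scene brass [34, 216, 70, 33, 488] [ 68.6 230.7]
scene brass [2
[... 1215 characters left out ...]
 [268, 30, 14, 4, 26] [274.2  31.4]
scene dark [271, 38, 6, 5, 27] [273.7  39.9]
scene dark [303, 45, 6, 7, 34] [305.6  47.7]
scene dark [283, 51, 3, 12, 24] [284.4  56.5]
scene dark [260, 142, 39, 18, 427] [278.6 150.9]
scene dark [470, 145, 3, 15, 36] [471.1 152.4]
scene dark [480, 149, 53, 41, 1432] [506.2 169.1]
scene dark [232, 155, 29, 27, 627] [246.1 168.2]
scene dark [462, 162, 7, 7, 29] [465.  165.9]
scene dark [331, 227, 24, 22, 309] [342.8 237.6]
scene dark [109, 230, 16, 6, 40] [116.9 232.6]
scene dark [308, 245, 7, 14, 69] [311.3 250.8]
scene dark [384, 305, 10, 6, 31] [388.8 307.4]
scene dark [367, 312, 27, 19, 141] [380.1 321. ]
scene dark [415, 323, 18, 16, 189] [423.3 330.3]
```

```bash
python3 - <<'E'
import cv2,numpy as np
a=cv2.imread('pics/c4.png');b=cv2.imread('pics/c5.png')
h=max(a.shape[0],b.shape[0]);print(a.shape,b.shape)
E
```

```text
(525, 450, 3) (550, 600, 3)
```

View pics/c4.png

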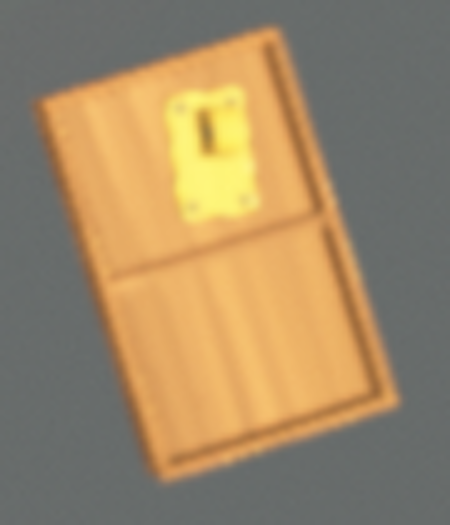

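View pics/c5.png

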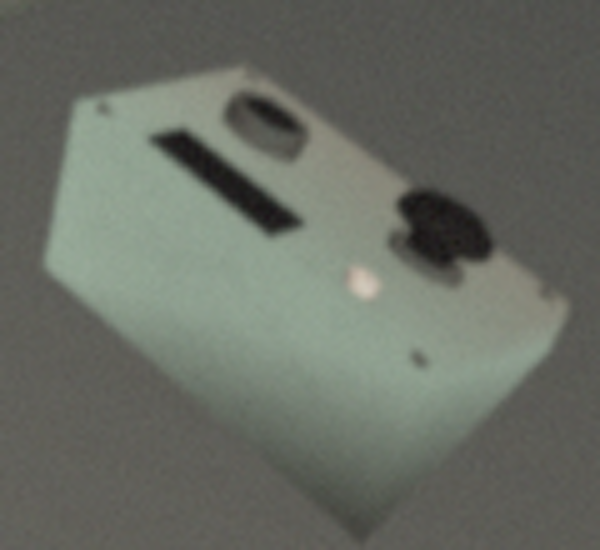

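```bash
python3 - <<'E'
from fit import *
s=load('top');s2=load('scene')
def tri(p,q):
    o1,d1=ray(s,*p);o2,d2=ray(s2,*q)
    x=np.linalg.lstsq(np.c_[d1,-d2],o2-o1,rcond=None)[0]
    a,b=o1+d1*x[0],o2+d2*x[1];return ((a+b)/2).round(4),(a-b).round(4)
C1=lambda u,v:(u/5+224.6,v/5+144.6)
print('knob top onz',onz(s,*C1(180,356),.085), onz(s,*C1(180,356),.072))
print('knob mid scene onz .072',onz(s2,311.3,250.8,.072))
C2=lambda u,v:(u/6+114.6,v/6+194.6);C5=lambda u,v:(u/5+334.6,v/5+284.6)
a=tri(C2(220,314),C5(446,224));b=tri(C2(396,264),C5(268,113))
print('stop',a,'start',b,np.linalg.norm(a[0]-b[0]))
d=a[0]-b[0];print('console yaw',np.degrees(np.arctan2(-d[0],d[1])))
# console corners: front two z=.03
P=[onz(s,*C2(182,432),.03),onz(s,*C2(532,340),.03),onz(s,*C2(60,153),.099),onz(s,*C2(420,57),.099),onz(s,*C2(478,72),.099)]
print(np.array(P).round(4))
C4=lambda u,v:(u/5+359.6,v/5+194.6)
px=[(38,100),(280,27),(400,405),(162,482)]
th,M,t,r=fit2([(.1025,.065),(.1025,-.065),(-.1025,-.065),(-.1025,.065)],[onz(s,*C4(*p),.028) for p in px])
print('tray',th,t,r.round(4).tolist(),'free',M@[-.0495,0]+t)
# twin rect
for z in (.014,): print('twin',[onz(s,*C4(*p),z).round(3).tolist() for p in [(168,92),(245,85),(258,210),(182,222)]])
# latch via scene: lug top, flange corners z=.048
C3=lambda u,v:(u/5+214.6,v/5+214.6)
print('lugtop front',[onz(s2,*C3(*p),z).round(4).tolist() for p,z in [((405,60),.082),((305,125),.048),((343,182),.048),((465,145),.048)]])
print(ctrl.get_obs()['orientation'],rot(ctrl.get_obs()['orientation']).round(3))
E
```

```text
knob top onz [0.60221464 0.04933553 0.085     ] [0.60252958 0.04991671 0.072     ]
knob mid scene onz .072 [0.60193352 0.05099999 0.072     ]
stop (array([0.5265, 0.3194, 0.0744]), array([ 0.0025, -0.0022, -0.0008])) start (array([0.5473, 0.2477, 0.0685]), array([ 0.0009, -0.0007, -0.0002])) 0.07488885097262478
console yaw 16.17731867275149
[[0.4755 0.3483 0.03  ]
 [0.514  0.1985 0.03  ]
 [0.5935 0.3757 0.099 ]
 [0.631  0.2307 0.099 ]
 [0.6249 0.2074 0.099 ]]
tray 16.883692730442455 [ 0.5252558  -0.31575355] [[0.0003, 0.0016], [-0.0006, -0.001], [-0.0, -0.0006], [0.0003, -0.0001]] free [ 0.47788943 -0.33012983]
twin [[0.609, -0.294, 0.014], [0.612, -0.335, 0.014], [0.547, -0.34, 0.014], [0.541, -0.3, 0.014]]
lugtop front [[0.5994, -0.0261, 0.082], [0.6435, -0.0398, 0.048], [0.6453, 0.0024, 0.048], [0.5828, 0.0047, 0.048]]
[ 97.36197244  89.929832   122.66940254] [[-0.001 -0.427  0.904]
 [ 0.001  0.904  0.427]
 [-1.     0.001 -0.   ]]
```

```bash
cat > go.py <<'E'
import sys
from h import *
# delta(target_tcp, Rtarget) -> tool-frame shift and rotvec
def delta(p,Rt=None):
    o=ctrl.get_obs();Rc=rot(o['orientation'])
    d=Rc.T@(np.array(p)-o['tool_pos'])
    rv=R.from_matrix(Rc.T@Rt).as_rotvec(degrees=True) if Rt is not None else np.zeros(3)
    print('shift',d.round(4),'rot',rv.round(2),'rows>=',np.ceil(max(np.linalg.norm(d)/.06,np.linalg.norm(rv)/10.5)),'tcp',o['tool_pos'].round(4),'clk',round(o['clock'],2),'F',o['force'].round(1))
def Rdown(yang): # tool x down, tool y at angle yang (deg) in world
    a=np.radians(yang);x=np.array([0,0,-1.]);y=np.array([np.cos(a),np.sin(a),0]);return np.c_[x,y,np.cross(x,y)]
E
python3 -m inch '[0,0.0314,0.0371,0,0,0,0.02, 0,0.0314,0.0371,0,0,0,0.02, 0,0.0314,0.0371,0,0,0,0.0, 0,0.0314,0.0371,0,0,0,0.0, 0,0.0314,0.0371,0,0,0,0.0, 0,0.0314,0.0371,0,0,0,0.0, 0,0.0314,0.0371,0,0,0,0.0]'
```

```text
clock: 1.02
tool_pos: [0.4318, -0.2939, 0.4012]
orientation: [109.2, 89.7, 134.2]
force: [0.7, -0.3, -0.1]
opening: 0.0235
```

```bash
python3 -m inch '[0,0.05,0.024,0,0,0,0, 0,0.05,0.024,0,0,0,0, 0,0.05,0.024,0,0,0,0, 0,0.05,0.024,0,0,0,0, 0,0.05,0.024,0,0,0,0, 0,0.05,0.024,0,0,0,0, 0,0.05,0.024,0,0,0,0, 0,0.05,0.024,0,0,0,0, 0,0.05,0.024,0,0,0,0]'
python3 - <<'E'
from go import *
x=np.array([.483,.129,-.866]);x/=np.linalg.norm(x);a=np.radians(105);y=np.array([np.cos(a),np.sin(a),0]);Rt=np.c_[x,y,np.cross(x,y)]
delta(np.array([.5265,.319,.081])-x*.25,Rt)
s=snap('wrist','pics/w1.png')
print(proj(s,[.5265,.319,.081]))
E
```

```text
clock: 2.15
tool_pos: [0.4353, 0.2206, 0.4039]
orientation: [78.6, 89.6, 103.6]
force: [0.9, 0.7, -0.3]
opening: 0.0004
shift [0.1068 0.0717 0.001 ] rot [  9.68 -29.88  -2.98] rows>= 4.0 tcp [0.4353 0.2206 0.4039] clk 2.15 F [ 0.9  0.7 -0.3]
(np.float64(328.8429175476312), np.float64(312.3405890281415))
```

View pics/w1.png

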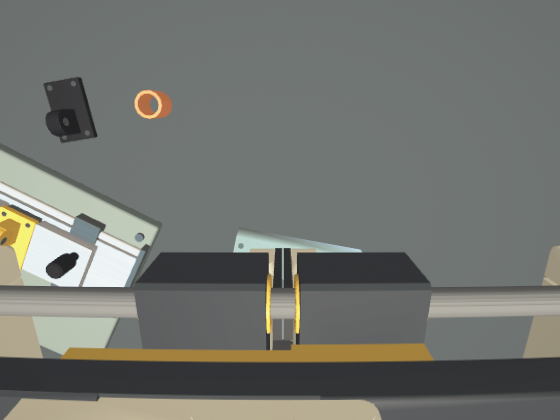

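```bash
python3 -m inch '[0.02,0.017,0,2.4,-7.5,0,0, 0.02,0.018,0.01,2.4,-7.5,0,0, 0.02,0.018,0.01,2.4,-7.5,0,0, 0.015,0.018,0.01,2.4,-7.5,0,0, 0,0,0,0,0,0,0]'
python3 - <<'E'
from go import *
x=np.array([.483,.129,-.866]);x/=np.linalg.norm(x);a=np.radians(105);y=np.array([np.cos(a),np.sin(a),0]);Rt=np.c_[x,y,np.cross(x,y)]
delta(np.array([.5265,.319,.081])-x*.2,Rt)
E
```

```text
clock: 2.82
tool_pos: [0.455, 0.2973, 0.3517]
orientation: [3.9, 62.5, 20.0]
force: [0.7, -1.8, -0.3]
opening: 0.0003
shift [ 0.075   0.0002 -0.0673] rot [ 0.48 -2.6  -2.31] rows>= 2.0 tcp [0.455  0.2973 0.3517] clk 2.83 F [ 0.7 -1.8 -0.3]
```

```bash
python3 -m inch '[0.02,0,-0.034,0.5,-2.6,-2.3,0, 0.02,0,-0.034,0,0,0,0, 0.012,0,0,0,0,0,0, 0.01,0,0,0,0,0,0, 0,0,0,0,0,0,0]'
python3 - <<'E'
from go import *
x=np.array([.483,.129,-.866]);x/=np.linalg.norm(x);a=np.radians(105);y=np.array([np.cos(a),np.sin(a),0]);Rt=np.c_[x,y,np.cross(x,y)]
delta(np.array([.5265,.319,.081])-x*.178,Rt)
s=snap('scene');cv2.imwrite('pics/s1.png',cv2.resize(s['color'][180:395,300:500,::-1],None,fx=2.7,fy=2.7,interpolation=cv2.INTER_CUBIC))
E
```

```text
clock: 3.45
tool_pos: [0.4504, 0.2795, 0.3065]
orientation: [1.4, 64.5, 17.0]
force: [0.0, -0.2, 0.7]
opening: 0.0004
shift [ 0.0624  0.0179 -0.0354] rot [ 0.41 -4.48 -0.9 ] rows>= 2.0 tcp [0.4504 0.2795 0.3065] clk 3.45 F [ 0.  -0.2  0.7]
```

View pics/s1.png

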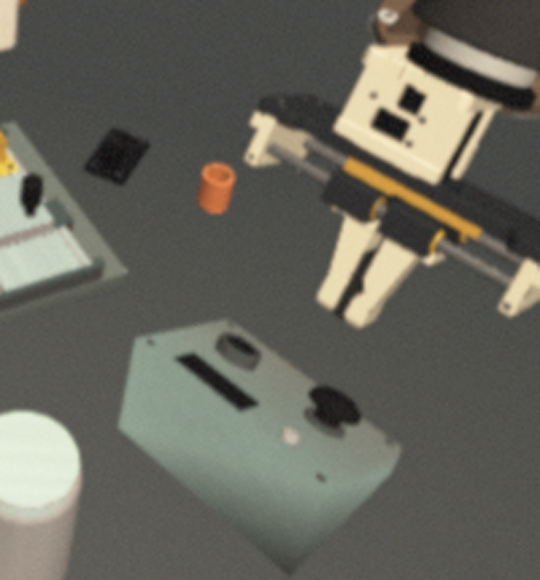

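```bash
python3 - <<'E'
from go import *
o=ctrl.get_obs();print(o['joint_pos'].round(1),o['qvel'].round(1),rot(o['orientation']).round(3))
E
```

```text
[  49.4    5.3  -52.6   53.5  -16.7 -173.5] [ 0.3 -0.8 -0.5  0.5 -0.2 -0.3] [[ 0.412 -0.272  0.869]
 [ 0.126  0.962  0.241]
 [-0.902  0.01   0.431]]
```

```bash
python3 -m inch '[-0.01,0,0,0,10,0,0, -0.01,0,0,0,8,0,0, 0,0,0,0,0,0,0]'
cat >> go.py <<'E'
n=np.array([-.483,-.129,.866])
def Rtilt(tilt,az,yang):
    t=np.radians(tilt);z=np.radians(az)
    x=np.array([np.sin(t)*np.cos(z),np.sin(t)*np.sin(z),-np.cos(t)]);a=np.radians(yang)
    y=np.array([np.cos(a),np.sin(a),0]);y-=x*(x@y);y/=np.linalg.norm(y);return np.c_[x,y,np.cross(x,y)]
E
python3 - <<'E'
from go import *
Rt=Rtilt(10,15,105)
delta(np.array([.5265,.319,.081])+n*.04-Rt[:,0]*.178,Rt);print(ctrl.get_obs()['joint_pos'].round(1))
E
```

```text
clock: 3.88
tool_pos: [0.4643, 0.2687, 0.3275]
orientation: [-3.9, 72.8, 10.3]
force: [-0.3, 1.0, 0.5]
opening: 0.0006
shift [0.0407 0.0337 0.01  ] rot [-0.68  7.18  1.37] rows>= 1.0 tcp [0.4643 0.2687 0.3275] clk 3.88 F [-0.3  1.   0.5]
[  54.2    6.6  -38.3   21.4  -34.4 -146.6]
```

```bash
python3 -m inch '[0.01,0.017,0.005,-0.5,7,1.4,0, 0.01,0.017,0.005,0,0,0,0, 0,0,0,0,0,0,0]'
python3 - <<'E'
from go import *
Rt=Rtilt(10,15,105)
delta(np.array([.5265,.319,.081])+n*.03-Rt[:,0]*.178,Rt);print(ctrl.get_obs()['joint_pos'].round(1))
E
```

```text
clock: 4.25
tool_pos: [0.4714, 0.3048, 0.3096]
orientation: [-1.9, 79.3, 12.9]
force: [0.3, -0.1, -0.7]
opening: 0.0007
shift [ 0.0289 -0.0003  0.0057] rot [-0.19  0.71  0.39] rows>= 1.0 tcp [0.4714 0.3048 0.3096] clk 4.25 F [ 0.3 -0.1 -0.7]
[  55.2   11.7  -30.2   11.1  -40.7 -138.4]
```

```bash
python3 -m inch '[0.029,0,0.006,0,0.7,0.4,0, 0,0,0,0,0,0,0, 0.0094,0,0.0034,0,0,0,0, 0.0094,0,0.0034,0,0,0,0, 0,0,0,0,0,0,0]'
python3 - <<'E'
from go import *
Rt=Rtilt(10,15,105)
delta(np.array([.5265,.319,.081])-Rt[:,0]*.178,Rt);print(ctrl.get_obs()['joint_pos'].round(1))
s=snap('scene');cv2.imwrite('pics/s2.png',cv2.resize(s['color'][220:395,330:480,::-1],None,fx=3.3,fy=3.3,interpolation=cv2.INTER_CUBIC))
E
```

```text
clock: 4.88
tool_pos: [0.4929, 0.3084, 0.2655]
orientation: [-1.6, 79.4, 13.3]
force: [1.0, -0.2, 0.5]
opening: 0.0003
shift [0.0098 0.0016 0.0025] rot [-0.06  0.61  0.31] rows>= 1.0 tcp [0.4929 0.3084 0.2655] clk 4.88 F [ 1.  -0.2  0.5]
[  53.4   16.4  -30.9   11.9  -35.1 -137.7]
```

View pics/s2.png

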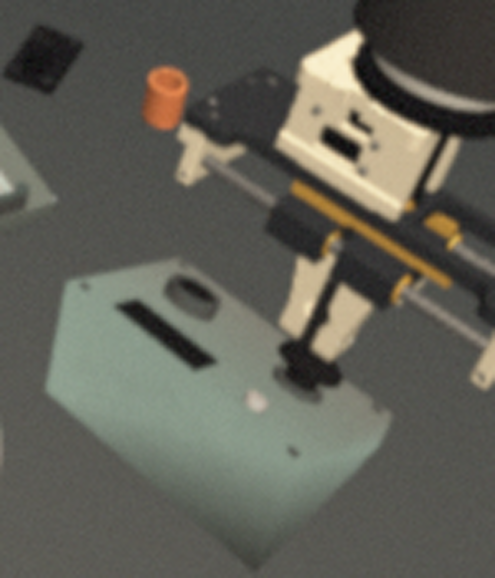

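```bash
python3 -m inch '[0.0047,0.001,0.0017,0,0,0,0, 0,0,0,0,0,0,0]'; python3 -m inch '[0.0038,0.001,0.0014,0,0,0,0, 0,0,0,0,0,0,0]';python3 -m inch '[0.0028,0,0.001,0,0,0,0, 0,0,0,0,0,0,0]'
```

```text
clock: 5.18
tool_pos: [0.4953, 0.3103, 0.2619]
orientation: [-1.3, 79.3, 13.6]
force: [0.1, 0.6, -0.3]
opening: 0.0005
clock: 5.42
tool_pos: [0.4972, 0.3121, 0.2585]
orientation: [-1.2, 79.3, 13.7]
force: [-0.2, 0.2, -0.4]
opening: 0.0001
clock: 5.68
tool_pos: [0.4987, 0.3125, 0.256]
orientation: [-1.2, 79.3, 13.7]
force: [0.0, -0.5, 2.9]
opening: 0.0005
```

```bash
python3 -m inch '[0.0028,0,0.001,0,0,0,0, 0,0,0,0,0,0,0]'; python3 -m inch '[0.0019,0,0.0007,0,0,0,0, 0,0,0,0,0,0,0]';python3 -m inch '[0.0014,0,0.0005,0,0,0,0, 0,0,0,0,0,0,0]'
```

```text
clock: 5.92
tool_pos: [0.5002, 0.3129, 0.2536]
orientation: [-1.2, 79.3, 13.7]
force: [-2.4, -1.1, 4.3]
opening: 0.0003
clock: 6.18
tool_pos: [0.5009, 0.313, 0.2525]
orientation: [-1.3, 79.3, 13.7]
force: [-5.7, -1.7, 7.1]
opening: 0.0004
clock: 6.42
tool_pos: [0.5009, 0.3131, 0.2525]
orientation: [-1.3, 79.3, 13.6]
force: [-5.6, -0.8, 6.0]
opening: 0.0011
```

```bash
python3 -m inch '[0.0040,0,0.0015,0,0,0,0, 0.004,0,0.0015,0,0,0,0]'; python3 -m inch '[-0.0188,0,-0.0068,0,0,0,0, -0.0188,0,-0.0068,0,0,0,0, -0.0188,0,-0.0068,0,0,0,0, -0.02,0,0,0,3,0,0, -0.02,0,0,0,3,0,0, 0,0,0,0,0,0,0]'
python3 - <<'E'
from go import *
print(ctrl.get_obs()['joint_pos'].round(1))
s=snap('scene');cv2.imwrite('pics/s3.png',cv2.resize(s['color'][220:395,330:480,::-1],None,fx=3.3,fy=3.3,interpolation=cv2.INTER_CUBIC))
E
```

```text
clock: 6.68
tool_pos: [0.5025, 0.3135, 0.2508]
orientation: [-1.6, 79.3, 13.3]
force: [-47.2, -7.1, 59.7]
opening: 0.0002
clock: 7.42
tool_pos: [0.4651, 0.3046, 0.3452]
orientation: [-2.0, 85.3, 13.0]
force: [-0.5, -0.7, -0.5]
opening: 0.0006
[  54.5   10.7  -22.8    3.9  -53.  -131.7]
```

View pics/s3.png

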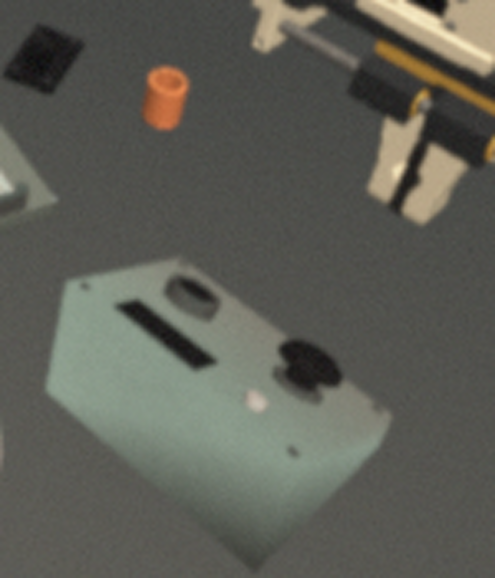

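Full press confirmed (hard stop reached, button visibly back up); that last push overshot to about 76 N at the fingertips, so I'll take smaller force steps from here. Before the tilted latch grasp I'll fit a small kinematic model to check reach.

```bash
cat > kin.py <<'E'
import numpy as np
from scipy.spatial.transform import Rotation as R
from scipy.optimize import least_squares
def rz(q):return R.from_euler('z',q,degrees=True).as_matrix()
def ry(q):return R.from_euler('y',q,degrees=True).as_matrix()
def rx(q):return R.from_euler('x',q,degrees=True).as_matrix()
def fk(P,q,s4=1,s6=1):
    a1,e1,d1,L2,d4,a3,e4,d6,e6,c6=P
    M=rz(q[0]);p=M@[a1,e1,d1]
    M=M@ry(q[1]);p=p+M@[0,0,L2]
    M=M@ry(-q[2]);p=p+M@[0,0,a3]+M@[d4,0,0]
    M=M@rx(s4*q[3]);p=p+M@[0,e4,0]
    M=M@ry(-q[4]);p=p+M@[d6,e6,0]
    M=M@rx(s6*q[5]+c6); return p,M
E
python3 - <<'E'
from kin import *
from plant import ctrl
D=[([-48.181,20.582,.647,-.012,-70.134,-16.508],[.28854,-.61009,.40395],[97.362,89.93,122.669]),
([49.4,5.3,-52.6,53.5,-16.7,-173.5],[.4504,.2795,.3065],[1.4,64.5,17]),
([54.2,6.6,-38.3,21.4,-34.4,-146.6],[.4643,.2687,.3275],[-3.9,72.8,10.3]),
([55.2,11.7,-30.2,11.1,-40.7,-138.4],[.4714,.3048,.3096],[-1.9,79.3,12.9]),
([53.4,16.4,-30.9,11.9,-35.1,-137.7],[.4929,.3084,.2655],[-1.6,79.4,13.3]),
]
o=ctrl.get_obs();D.append((o['joint_pos'],o['tool_pos'],o['orientation']))
best=None
for s4 in(1,-1):
 for s6 in (1,-1):
  for c in (0,90,180,270):
   def f(P):
    r=[]
    for q,p,a in D:
        pp,M=fk(P,q,s4,s6);Rm=R.from_euler('xyz',a,degrees=True).as_matrix()
        r+=list((pp-p)*1);r+=list((M-Rm).ravel()*.2)
    return r+list(np.array(P[:9])*1e-4)
   z=least_squares(f,[0,0,.3,.4,.4,0,0,.1,0,c])
   if best is None or z.cost<best[0]: best=(z.cost,s4,s6,z.x,np.abs(z.fun).max())
print(best)
np.savez('kin.npz',P=best[3],s4=best[1],s6=best[2])
E
```

```text
(np.float64(4.983230479872093e-07), -1, -1, array([ 4.46357061e-04, -1.22776279e-04,  1.97994212e-01,  6.00642452e-01,
        4.63344410e-01,  2.55955042e-04, -9.58846655e-02,  1.98544042e-01,
       -9.59113762e-02,  2.70011766e+02]), np.float64(0.00037632389510494635))
```

```bash
cat >> kin.py <<'E'
_k=np.load('kin.npz') if __import__('os').path.exists('kin.npz') else None
LO=np.array([-176.03,-82.01,-58.28,-173.87,-174.79,-173.66]);HI=np.array([176.03,121.73,71.71,95.51,-.11,173.66])
def ik(p,Rt,q0):
    P=_k['P']
    def f(q):
        pp,M=fk(P,q,int(_k['s4']),int(_k['s6']));return np.r_[(pp-p)*10,(M-Rt).ravel()]
    q0=np.clip(q0,LO+.5,HI-.5)
    z=least_squares(f,q0,bounds=(LO,HI),x_scale=20);return z.x,np.abs(z.fun).max()
E
python3 - <<'E'
from kin import *
from go import Rtilt
Q=[[10,30,-20,0,-50,-90],[10,30,-20,0,-50,80],[10,30,-20,60,-50,-90],[10,30,-20,-60,-50,-90],[10,30,-30,-150,-50,80],[10,30,-30,-150,-50,-80]]
def best(p,Rt):
    r=[ik(p,Rt,np.array(q,float)) for q in Q]; r=[x for x in r if x[1]<.01]
    seen=[]
    for x in r:
        if not any(np.abs(x[0]-y).max()<2 for y in seen): seen.append(x[0])
    return [y.round(0).astype(int).tolist() for y in seen]
lug=np.array([.601,-.021,.073])
for th in (20,25,30,35,40):
  for yw in (87,-93):
    for lift,back in ((0,0),(.02,0),(.02,-.12)):
      Rt=Rtilt(th,-3,yw); print('lug',th,yw,lift,back,best(lug+[back,0,lift]-Rt[:,0]*.159,Rt))
kn=np.array([.602,.050,.075])
for th in (0,15):
  for yw in (177,-3):
   for op in (0,.045):
    Rt=Rtilt(th,-93,yw); print('knob',th,yw,op,best(kn+[0,op,0]-Rt[:,0]*.159,Rt))
E
```

```text
lug 20 87 0 0 [[3, 14, -56, 78, -2, -174]]
lug 20 87 0.02 0 [[17, 13, -49, 36, -12, -144]]
lug 20 87 0.02 -0.12 []
lug 20 -93 0 0 [[-3, 14, -57, 93, 0, -3]]
lug 20 -93 0.02 0 [[17, 13, -49, 36, -12, 36]]
lug 20 -93 0.02 -0.12 []
lug 25 87 0 0 []
lug 25 87 0.02 0 []
lug 25 87 0.02 -0.12 []
lug 25 -93 0 0 []
lug 25 -93 0.02 0 []
lug 25 -93 0.02 -0.12 []
lug 30 87 0 0 []
lug 30 87 0.02 0 []
lug 30 87 0.02 -0.12 []
lug 30 -93 0 0 []
lug 30 -93 0.02 0 []
lug 30 -93 0.02 -0.12 []
lug 35 87 0 0 []
lug 35 87 0.02 0 []
lug 35 87 0.02 -0.12 []
lug 35 -93 0 0 []
lug 35 -93 0.02 0 []
lug 35 -93 0.02 -0.12 []
lug 40 87 0 0 []
lug 40 87 0.02 0 []
lug 40 87 0.02 -0.12 []
lug 40 -93 0 0 []
lug 40 -93 0.02 0 []
lug 40 -93 0.02 -0.12 []
knob 0 177 0 [[23, 23, -20, 0, -47, -26]]
knob 0 177 0.045 [[27, 23, -20, 0, -47, -30]]
knob 0 -3 0 [[23, 23, -20, 0, -47, 154]]
knob 0 -3 0.045 [[27, 23, -20, 0, -47, 150]]
knob 15 177 0 [[30, 25, -25, 17, -49, -45]]
knob 15 177 0.045 [[34, 26, -23, 15, -51, -48]]
knob 15 -3 0 [[30, 25, -25, 17, -49, 135]]
knob 15 -3 0.045 [[34, 26, -23, 15, -51, 132]]
```

```bash
python3 - <<'E'
from kin import *
from go import Rtilt
rng=np.random.default_rng(0)
def best(p,Rt,n=60):
    seen=[]
    for i in range(n):
        q0=np.array([rng.uniform(-30,40),rng.uniform(0,50),rng.uniform(-55,0),rng.uniform(-173,95),rng.uniform(-60,-1),rng.uniform(-170,170)])
        x,e=ik(p,Rt,q0)
        if e<.005 and not any(np.abs(x-y).max()<3 for y in seen): seen.append(x)
    return [y.round(0).astype(int).tolist() for y in seen]
lug=np.array([.613,-.0214,.073])+[-.020,.001,0]
for th in (15,18,20,22,25,30):
  for yw in (87,-93):
      Rt=Rtilt(th,-3,yw); print('lug',th,yw,best(lug-Rt[:,0]*.159,Rt))
E
```

```text
lug 15 87 [[20, 16, -41, 17, -20, -128]]
lug 15 -93 [[20, 16, -41, 17, -20, 52]]
lug 18 87 [[18, 15, -48, 32, -12, -141]]
lug 18 -93 [[18, 15, -48, 32, -12, 39]]
lug 20 87 []
lug 20 -93 []
lug 22 87 []
lug 22 -93 []
lug 25 87 []
lug 25 -93 []
lug 30 87 []
lug 30 -93 []
```

```bash
python3 - <<'E'
from kin import *
from go import Rtilt
kn=np.array([.602,.050,.075]);q0=np.array([40,15,-25,5,-50,-140.])
for a in (50,60,70):
 for th in (12,16,20):
  for op in (0,.047):
    Rt=Rtilt(th,a-90-3,a-3)
    x,e=ik(kn+[0.057*op,op,0]-Rt[:,0]*.159,Rt,q0);print(a,th,op,x.round(0),round(e,4))
E
```

```text
50 12 0 [  29.   20.  -33.   16.  -35. -174.] 0.0387
50 12 0.047 [  33.   21.  -29.   13.  -38. -174.] 0.0648
50 16 0 [  30.   20.  -34.   17.  -34. -174.] 0.1016
50 16 0.047 [  34.   21.  -31.   14.  -37. -174.] 0.1256
50 20 0 [  31.   19.  -35.   18.  -33. -174.] 0.1646
50 20 0.047 [  35.   21.  -32.   15.  -36. -174.] 0.1867
60 12 0 [  29.   19.  -36.   21.  -31. -169.] 0.0
60 12 0.047 [  33.   20.  -35.   21.  -32. -173.] 0.0
60 16 0 [  29.   18.  -39.   26.  -28. -174.] 0.0424
60 16 0.047 [  34.   19.  -36.   22.  -31. -174.] 0.0631
60 20 0 [  30.   18.  -41.   26.  -27. -174.] 0.1093
60 20 0.047 [  35.   19.  -37.   23.  -30. -174.] 0.1282
70 12 0 [  28.   18.  -37.   20.  -29. -158.] 0.0
70 12 0.047 [  32.   19.  -35.   20.  -30. -162.] 0.0
70 16 0 [  28.   17.  -44.   35.  -22. -172.] 0.0
70 16 0.047 [  32.   18.  -42.   32.  -25. -174.] 0.0092
70 20 0 [  28.   16.  -46.   37.  -21. -174.] 0.0633
70 20 0.047 [  33.   18.  -43.   32.  -24. -174.] 0.0778
```

```bash
python3 -m inch '[0,0,0,-10.6,0,0,0.04, 0,0,0,-10.6,0,0,0.04, 0,0,0,-10.6,0,0,0.04, 0,0,0,-10.6,0,0,0.04, 0,0,0,-10.6,0,0,0.04, 0,0,0,-10.6,0,0,0.04, 0,0,0,-10.6,0,0,0.04, 0,0,0,-10.6,0,0,0.04, 0,0,0,-10.6,0,0,0.04, 0,0,0,-10.6,0,0,0.04, 0,0,0,-10.6,0,0,0.04, 0,0,0,-10.6,0,0,0.04, 0,0,0,-10.6,0,0,0.04, 0,0,0,-10.6,0,0,0.04, 0,0,0,-10.6,0,0,0.04, 0,0,0,-10.6,0,0,0.04, 0,0,0,-10.6,0,0,0.04, 0,0,0,-10.6,0,0,0.04]'
python3 -m inch '[0,0,0,-10.6,0,0,0.04, 0,0,0,-10.6,0,0,0.04, 0,0,0,-10.6,0,0,0.04, 0,0,0,-10.6,0,0,0.04, 0,0,0,-10.6,0,0,0.04, 0,0,0,0,0,0,0.04]'
python3 - <<'E'
from go import *
Rt=Rtilt(12,-93,-3);print(ctrl.get_obs()['joint_pos'].round(1))
delta(np.array([.602,.050,.15])-Rt[:,0]*.159,Rt)
snap('wrist','pics/w2.png')
E
```

```text
clock: 9.72
tool_pos: [0.4613, 0.2972, 0.3176]
orientation: [146.2, 85.9, -5.3]
force: [-0.8, -0.1, -0.4]
opening: 0.0397
clock: 10.48
tool_pos: [0.46, 0.2947, 0.309]
orientation: [85.8, 86.0, -12.0]
force: [0.1, 0.5, -0.4]
opening: 0.0402
[ 54.6  12.5 -26.3   4.8 -49.7 114.5]
shift [0.0164 0.1705 0.1901] rot [ -5.22 -11.52  -3.48] rows>= 5.0 tcp [0.46   0.2947 0.309 ] clk 10.47 F [ 0.1  0.5 -0.4]
```

View pics/w2.png

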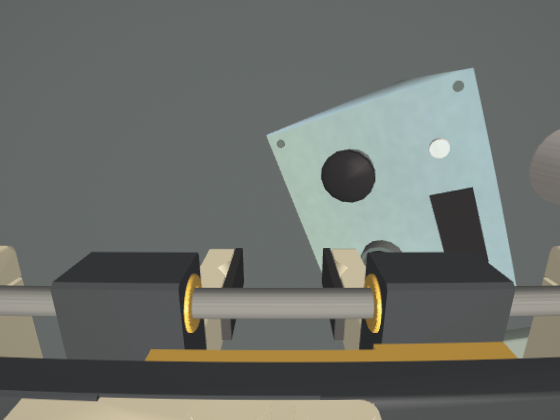

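```bash
python3 -m inch '[-0.01,0.04,0.045,-1.3,-3,-1,0.04, 0,0.042,0.047,-1.3,-3,-1,0.04, 0.005,0.042,0.047,-1.3,-3,-1,0.04, 0.005,0.045,0.05,-1.3,-3,-0.5,0.04, 0,0,0,0,0,0,0.04]'
python3 - <<'E'
from go import *
Rt=Rtilt(12,-93,-3);print(ctrl.get_obs()['joint_pos'].round(1))
delta(np.array([.602,.050,.125])-Rt[:,0]*.159,Rt)
s=snap('wrist','pics/w3.png');print(proj(s,[.602,.05,.085]))
E
```

```text
clock: 11.15
tool_pos: [0.6051, 0.0898, 0.3306]
orientation: [0.0, 77.1, -94.1]
force: [-1.0, 0.2, 0.0]
opening: 0.0401
[ 30.   19.1 -17.2  12.1 -61.5 139.5]
shift [ 0.0503 -0.0009 -0.0045] rot [-1.04  0.87  0.23] rows>= 1.0 tcp [0.6051 0.0898 0.3306] clk 11.15 F [-1.   0.2  0. ]
(np.float64(283.14141854838766), np.float64(199.15036652665316))
```

View pics/w3.png

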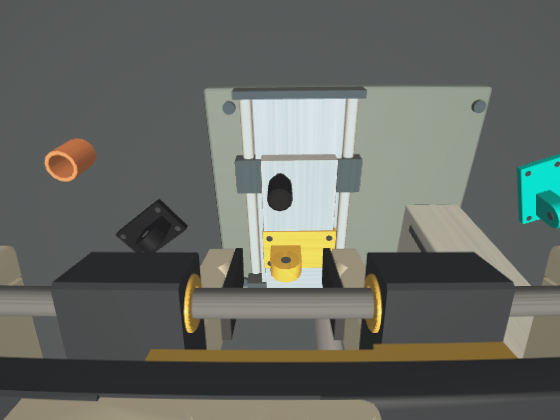

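```bash
python3 - <<'E'
from go import *
s=load('wrist');cv2.imwrite('pics/c6.png',cv2.resize(s['color'][140:300,210:390,::-1],None,fx=4,fy=4,interpolation=cv2.INTER_CUBIC))
E
```

```text
(no output)
```

View pics/c6.png

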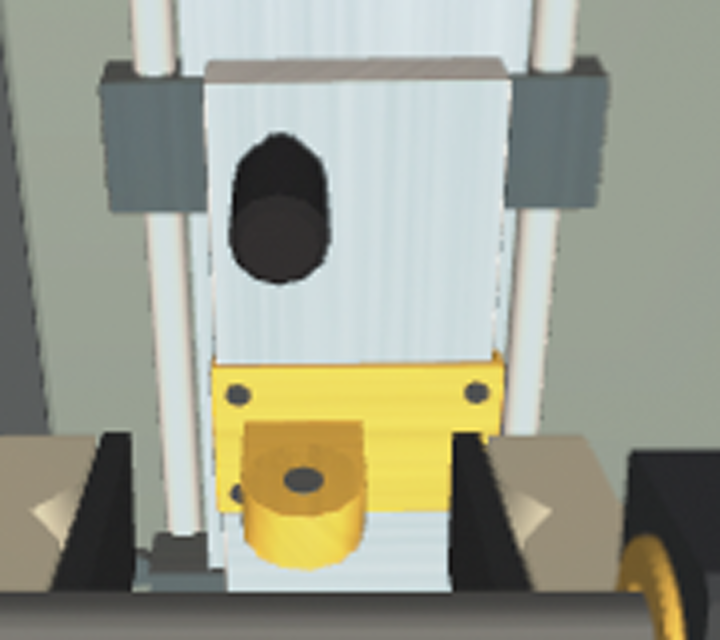

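```bash
python3 - <<'E'
from fit import *
s=load('wrist');g=lambda p,z:onz(s,210+p[0]/4-.4,140+p[1]/4-.4,z)
k=g((279,239),.085);print('knob',k)
J=[g((207,82),.047),g((508,80),.047),g((492,362),.047),g((217,362),.047)]
th,M,t,r=fit2([(-.03,.085),(.03,.085),(.03,.02),(-.03,.02)],J);print('mach from jaw',th,t,r.round(4).tolist())
f=[g((213,364),.048),g((503,362),.048)]
print('flange',np.array(f).round(4),'in machine',[(M.T@(q[:2]-t)).round(4).tolist() for q in f],'knob m',M.T@(k[:2]-t))
holes=[(238,395),(477,393),(240,493)]
print('holes m',[(M.T@(g(h,.048)[:2]-t)).round(4).tolist() for h in holes])
l=[g((243,423),.070),g((362,423),.070)]
print('lug m',[(M.T@(q[:2]-t)).round(4).tolist() for q in l])
E
```

```text
knob [0.59935795 0.05002662 0.085     ]
mach from jaw -3.4598931648952926 [ 0.6102855  -0.02130748] [[0.0008, -0.0002], [-0.0011, -0.0001], [-0.0001, -0.0001], [0.0004, 0.0004]]
flange [[ 0.5812  0.0011  0.048 ]
 [ 0.6436 -0.0028  0.048 ]] in machine [[-0.0304, 0.0206], [0.0321, 0.0205]] knob m [-0.01521263  0.07054461]
holes m [[-0.0253, 0.0125], [0.027, 0.0125], [-0.0256, -0.0146]]
lug m [[-0.0233, 0.0207], [0.0007, 0.0205]]
```

```bash
python3 -m inch '[0.025,-0.0015,-0.003,-1,0.9,0.2,0.04, 0.025,-0.0015,-0.002,0,0,0,0.04, 0,0,0,0,0,0,0.04]'
python3 - <<'E'
from go import *
Rt=Rtilt(12,-93.4,-3.4)
delta(np.array([.600,.050,.074])-Rt[:,0]*.159,Rt)
E
```

```text
clock: 11.58
tool_pos: [0.5996, 0.087, 0.2791]
orientation: [0.6, 78.2, -92.8]
force: [0.2, 0.2, -0.7]
opening: 0.0401
shift [ 0.0493  0.0025 -0.0064] rot [ 0.03 -0.19 -0.13] rows>= 1.0 tcp [0.5996 0.087  0.2791] clk 11.57 F [ 0.2  0.2 -0.7]
```

```bash
python3 -m inch '[0.012,0.001,-0.003,0,0,0,0.04, 0.016,0.001,-0.003,0,0,0,0.04, 0.013,0.0005,-0.001,0,0,0,0.04, 0.006,0,0,0,0,0,0.04, 0,0,0,0,0,0,0.04]'
python3 - <<'E'
from go import *
Rt=Rtilt(12,-93.4,-3.4)
delta(np.array([.600,.050,.074])-Rt[:,0]*.159,Rt)
s=snap('wrist','pics/w4.png')
E
```

```text
clock: 12.2
tool_pos: [0.6026, 0.0859, 0.2303]
orientation: [1.4, 78.3, -91.9]
force: [-0.1, -0.3, -0.4]
opening: 0.0397
shift [ 0.0013 -0.0005  0.0027] rot [ 0.   -0.27 -0.3 ] rows>= 1.0 tcp [0.6026 0.0859 0.2303] clk 12.2 F [-0.1 -0.3 -0.4]
```

View pics/w4.png

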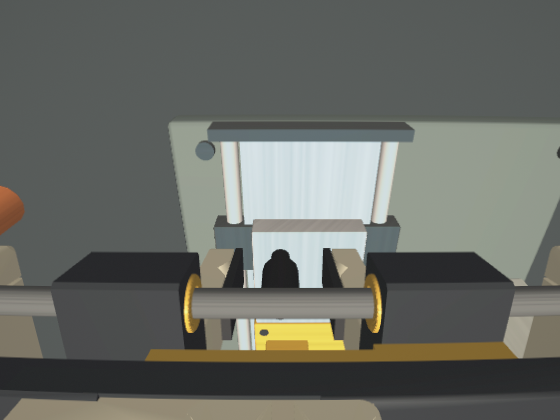

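The knob sits between the pads at (280,280). I'll close on it.

```bash
python3 -m inch '[0.0005,-0.0005,0.0025,0,0,0,0.03, 0,0,0,0,0,0,0.01, 0,0,0,0,0,0,0.01, 0,0,0,0,0,0,0.01, 0,0,0,0,0,0,0.01]'
python3 - <<'E'
from go import *
Rt=Rtilt(12,-93.4,-3.4)
delta(np.array([.600,.050,.074])-Rt[:,0]*.159,Rt);print(rot(ctrl.get_obs()['orientation']).T.round(3)@[.06,.998,0])
E
```

```text
clock: 12.88
tool_pos: [0.6014, 0.0833, 0.2315]
orientation: [1.5, 78.3, -91.9]
force: [1.2, -0.7, -2.0]
opening: 0.0172
shift [ 0.002   0.0006 -0.0001] rot [-0.07 -0.33 -0.3 ] rows>= 1.0 tcp [0.6014 0.0833 0.2315] clk 12.88 F [ 1.2 -0.7 -2. ]
[-0.202016  0.000998 -0.979584]
```

```bash
python3 -m inch '[-0.0012,0,-0.006,0,0,0,0.01, -0.0012,0,-0.006,0,0,0,0.01, -0.0012,0,-0.006,0,0,0,0.01, -0.0012,0,-0.006,0,0,0,0.01]'
python3 -c "
from go import *
Rt=Rtilt(12,-93.4,-3.4);delta(np.array([.6027,.095,.074])-Rt[:,0]*.159,Rt)"
```

```text
clock: 13.38
tool_pos: [0.6031, 0.1049, 0.2313]
orientation: [0.9, 78.0, -92.7]
force: [1.5, -5.4, -0.1]
opening: 0.0171
shift [-0.0031  0.0002 -0.023 ] rot [-0.16  0.   -0.15] rows>= 1.0 tcp [0.6031 0.1049 0.2313] clk 13.38 F [ 1.5 -5.4 -0.1]
```

```bash
python3 -m inch '[-0.0012,0,-0.006,0,0,0,0.01, -0.0012,0,-0.006,0,0,0,0.01, -0.0012,0,-0.006,0,0,0,0.01]';  python3 -m inch '[-0.0008,0,-0.004,0,0,0,0.01, -0.0004,0,-0.002,0,0,0,0.01]';python3 -m inch '[-0.0004,0,-0.002,0,0,0,0.01, -0.0004,0,-0.002,0,0,0,0.01]'
```

```text
clock: 13.75
tool_pos: [0.6044, 0.1211, 0.2311]
orientation: [0.3, 77.7, -93.3]
force: [1.3, -5.9, -1.0]
opening: 0.0172
clock: 14.0
tool_pos: [0.6049, 0.1261, 0.231]
orientation: [0.0, 77.6, -93.6]
force: [1.8, -5.0, -0.6]
opening: 0.0168
clock: 14.25
tool_pos: [0.6052, 0.1289, 0.2309]
orientation: [-0.2, 77.4, -93.9]
force: [2.0, -4.7, -0.4]
opening: 0.0171
```

```bash
python3 -m inch '[-0.0004,0,-0.002,0,0,0,0.01, -0.0004,0,-0.002,0,0,0,0.01]';python3 -m inch '[-0.0004,0,-0.002,0,0,0,0.01, -0.0004,0,-0.002,0,0,0,0.01]'
```

```text
clock: 14.5
tool_pos: [0.6055, 0.1313, 0.2308]
orientation: [-0.5, 77.3, -94.2]
force: [4.6, -10.7, -3.2]
opening: 0.0175
clock: 14.75
tool_pos: [0.606, 0.1322, 0.2305]
orientation: [-1.0, 76.9, -94.8]
force: [4.7, -11.1, -1.1]
opening: 0.0175
```

```bash
python3 -m inch '[0,0,0.001,0,0,0,0.04, 0,0,0,0,0,0,0.04, 0,0,0,0,0,0,0.04, -0.015,0,0,0,0,0,0.04, -0.03,0,0,0,0,0,0.04, -0.04,0,0,0,0,0,0.04, -0.04,0,0,0,0,0,0.04]'
python3 - <<'E'
from go import *
s=snap('scene','pics/s4.png');print(ctrl.get_obs()['joint_pos'].round(1))
E
```

```text
clock: 15.62
tool_pos: [0.6079, 0.1609, 0.3565]
orientation: [-1.7, 76.9, -95.4]
force: [1.0, 0.4, 0.1]
opening: 0.0401
[ 35.6  19.6 -11.4  10.8 -67.6 135.8]
```

View pics/s4.png

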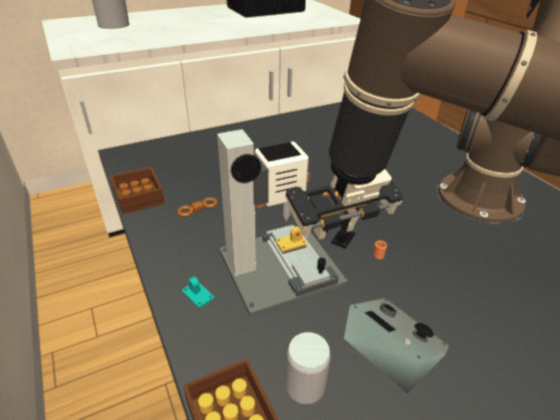

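```bash
python3 -m inch '[0,-0.05,0,0,4,0,0.045, 0,-0.05,0,0,4,0,0.045, 0,-0.05,0,0,4,0,0.045, -0.001,0,0,10.6,0,0,0.045, -0.001,0,0,10.6,0,0,0.045, -0.001,0,0,10.6,0,0,0.045, -0.001,0,0,10.6,0,0,0.045, -0.001,0,0,10.6,0,0,0.045, -0.001,0,0,10.6,0,0,0.045, -0.001,0,0,10.6,0,0,0.045, -0.001,0,0,10.6,0,0,0.045, -0.001,0,0,10.6,0,0,0.045, -0.001,0,0,10.6,0,0,0.045, -0.001,0,0,10.6,0,0,0.045, -0.001,0,0,10.6,0,0,0.045, -0.001,0,0,10.6,0,0,0.045, -0.001,0,0,10.6,0,0,0.045, -0.001,0,0,10.6,0,0,0.045, -0.001,0,0,10.6,0,0,0.045, -0.001,0,0,10.6,0,0,0.045]'
python3 - <<'E'
from go import *
Rt=Rtilt(8,-3.4,86.6);print(ctrl.get_obs()['joint_pos'].round(1))
delta(np.array([.52,-.016,.16])-Rt[:,0]*.159,Rt)
E
```

```text
clock: 18.18
tool_pos: [0.4519, 0.1772, 0.4028]
orientation: [-48.6, 88.3, 35.1]
force: [0.4, -0.1, 0.1]
opening: 0.045
[ 44.8   1.9 -23.4   0.3 -63.  -51.3]
shift [ 0.0832 -0.0652 -0.1872] rot [86.85 -4.59 -5.91] rows>= 9.0 tcp [0.4519 0.1772 0.4028] clk 18.18 F [ 0.4 -0.1  0.1]
```

```bash
python3 -m inch '[0,0,-0.02,9.8,0,0,0.045, 0,0,-0.02,9.8,0,0,0.045, 0,0,-0.01,9.8,0,0,0.045, 0,0,0,9.8,0,0,0.045, 0,0,0,9.8,0,0,0.045, 0,0,0,9.8,0,0,0.045, 0,0,0,9.8,0,0,0.045, 0,0,0,9.8,0,0,0.045, 0,0,0,9.8,0,0,0.045, 0,0,0,0,0,0,0.045]'
python3 - <<'E'
from go import *
from kin import *
Rt=Rtilt(8,-3.4,86.6);q=ctrl.get_obs()['joint_pos'];print(q.round(1))
delta(np.array([.52,-.016,.16])-Rt[:,0]*.159,Rt)
ex=np.array([.998,-.06,0]);ey=np.array([.06,.998,0]);org=np.array([.611,-.0213,0])
for gx,gz,th in ((-90,110,8),(-75,85,10),(-60,80,12),(-45,78,14),(-30,75,16),(-22,74,17),(-22,74,18),(-22,78,17),(-45,80,12),(-80,100,5)):
    Rt=Rtilt(th,-3.4,86.6);x,e=ik(org+ex*gx/1e3+[0,0,gz/1e3]-Rt[:,0]*.159,Rt,q);print(gx,gz,th,x.round(1),round(e,4));q=x
E
```

```text
clock: 19.42
tool_pos: [0.4372, 0.1293, 0.412]
orientation: [46.3, 87.5, 39.1]
force: [0.6, -0.5, -0.3]
opening: 0.045
[ 4.140e+01 -1.800e+00 -2.580e+01  1.000e-01 -6.340e+01 -1.386e+02]
shift [ 0.0925 -0.1383  0.0753] rot [-3.87 -6.18 -1.52] rows>= 4.0 tcp [0.4372 0.1293 0.412 ] clk 19.43 F [ 0.6 -0.5 -0.3]
-90 110 8 [  22.3    9.7  -37.5    5.9  -35.8 -120.3] 0.0
-75 85 10 [  22.    12.2  -40.     8.8  -29.  -122.8] 0.0
-60 80 12 [  21.6   13.1  -41.3   11.9  -25.2 -125.3] 0.0
-45 78 14 [  21.    13.7  -42.7   15.8  -21.6 -128.5] 0.0
-30 75 16 [  20.1   14.4  -44.7   21.6  -17.3 -133.4] 0.0
-22 74 17 [  19.3   14.7  -45.9   25.8  -15.  -136.8] 0.0
-22 74 18 [  18.    14.3  -49.    33.3  -11.9 -143.1] 0.0
-22 78 17 [  19.5   14.4  -45.3   24.5  -15.9 -135.6] 0.0
-45 80 12 [  20.8   14.3  -39.2   11.3  -25.9 -123.9] 0.0
-80 100 5 [  20.8   12.9  -33.5    3.2  -39.2 -116.7] 0.0
```

```bash
python3 -m inch '[0.015,-0.035,0.019,-1,-1.6,-0.4,0.045, 0.02,-0.035,0.019,-1,-1.6,-0.4,0.045, 0.028,-0.035,0.019,-1,-1.6,-0.4,0.045, 0.028,-0.035,0.019,-1,-1.6,-0.4,0.045, 0,0,0,0,0,0,0.045]'
cat >> go.py <<'E'
ex=np.array([.998,-.06,0]);ey=np.array([.06,.998,0]);org=np.array([.611,-.0213,0])
def mdelta(gx,gy,gz,th):
    Rt=Rtilt(th,-3.4,86.6);delta(org+ex*gx/1e3+ey*gy/1e3+[0,0,gz/1e3]-Rt[:,0]*.159,Rt)
def mnow():
    o=ctrl.get_obs();g=o['tool_pos']+rot(o['orientation'])[:,0]*.159-org
    print('grasp in machine mm',(np.array([g@ex,g@ey,g[2]])*1e3).round(1))
E
python3 - <<'E'
from go import *
mnow();mdelta(-75,0,85,10)
s=snap('wrist','pics/w5.png')
E
```

```text
clock: 20.05
tool_pos: [0.5103, -0.0183, 0.3257]
orientation: [-0.6, 81.2, -2.1]
force: [-1.1, 0.7, 0.6]
opening: 0.0451
grasp in machine mm [-76.4  -2.5 168.6]
shift [ 0.0829  0.0032 -0.0146] rot [ 1.83 -1.2  -0.21] rows>= 2.0 tcp [ 0.5103 -0.0183  0.3257] clk 20.05 F [-1.1  0.7  0.6]
```

View pics/w5.png

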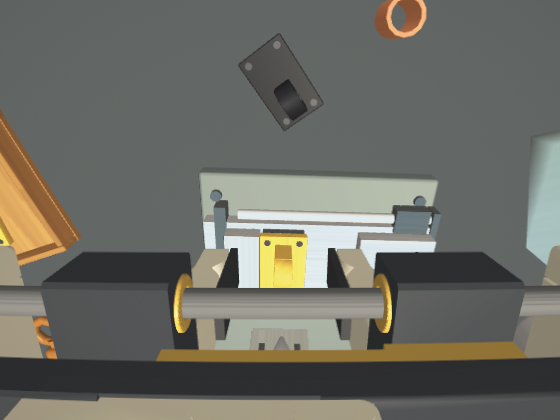

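```bash
python3 - <<'E'
from go import *
s=load('wrist')
for p in ((260,234),(306.5,234.5)):
    q=onz(s,*p,.048)-org;print(q@ex,q@ey)
for p in ((274,258),(292,258)):
    q=onz(s,*p,.078)-org;print('lug',q@ex,q@ey)
E
python3 -m inch '[0.03,0.001,-0.007,0.9,-0.6,0,0.045, 0.04,0.002,-0.007,0.9,-0.6,0,0.045, 0.012,0,0,0,0,0,0.045, 0,0,0,0,0,0,0.045]'
python3 - <<'E'
from go import *
mnow();mdelta(-22,0,76,17)
E
```

```text
-0.033809282104788084 -0.01959169282866643
-0.034693225145547506 0.01906257898024018
lug -0.030451605809943195 -0.0071513175547993635
lug -0.03093340982858815 0.006461472034984313
clock: 20.6
tool_pos: [0.5123, -0.011, 0.2476]
orientation: [1.9, 79.4, -0.8]
force: [0.6, 0.5, 0.4]
opening: 0.0452
grasp in machine mm [-70.    5.7  91.3]
shift [ 0.0248 -0.0049  0.0265] rot [ 0.62 -6.42 -0.52] rows>= 1.0 tcp [ 0.5123 -0.011   0.2476] clk 20.6 F [0.6 0.5 0.4]
```

```bash
python3 -m inch '[0.004,-0.0055,0,0.6,-2,-0.5,0.045, 0.006,0,0.008,0,-1.5,0,0.045, 0,0,0,0,0,0,0.045]'
python3 - <<'E'
from go import *
mnow();mdelta(-22,0,75,17)
E
```

```text
clock: 20.98
tool_pos: [0.5246, -0.0156, 0.2449]
orientation: [0.2, 75.4, -3.0]
force: [0.3, -0.2, 0.4]
opening: 0.0448
grasp in machine mm [-46.6   0.9  91. ]
shift [ 0.0218 -0.0007  0.0131] rot [ 0.26 -2.43 -0.11] rows>= 1.0 tcp [ 0.5246 -0.0156  0.2449] clk 20.98 F [ 0.3 -0.2  0.4]
```

```bash
python3 -m inch '[0.008,-0.0007,0.004,0.2,-1.2,0,0.045, 0.008,0,0.006,0,-1.2,0,0.045, 0.004,0,0.003,0,0,0,0.045, 0,0,0,0,0,0,0.045]'
python3 - <<'E'
from go import *
mnow();mdelta(-22,0,75,17);snap('wrist','pics/w6.png');snap('scene','pics/s5.png')
s=load('scene');cv2.imwrite('pics/s5.png',cv2.resize(s['color'][120:320,200:420,::-1],None,fx=3,fy=3,interpolation=cv2.INTER_CUBIC))
E
```

```text
clock: 21.48
tool_pos: [0.5445, -0.0167, 0.2343]
orientation: [0.3, 72.7, -2.9]
force: [-0.2, -0.6, 0.0]
opening: 0.0451
grasp in machine mm [-19.3   1.   82.5]
shift [ 0.0064 -0.0006 -0.0039] rot [ 0.14  0.33 -0.15] rows>= 1.0 tcp [ 0.5445 -0.0167  0.2343] clk 21.48 F [-0.2 -0.6  0. ]
```

View pics/w6.png

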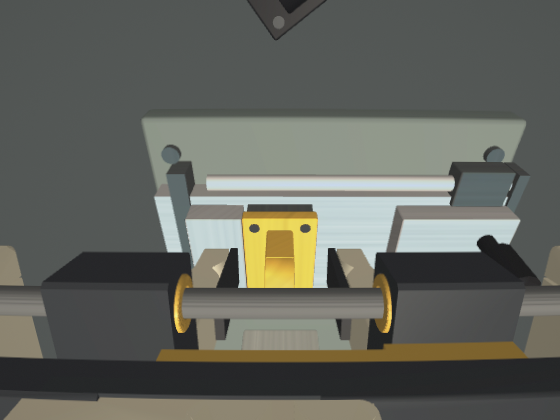

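View pics/s5.png

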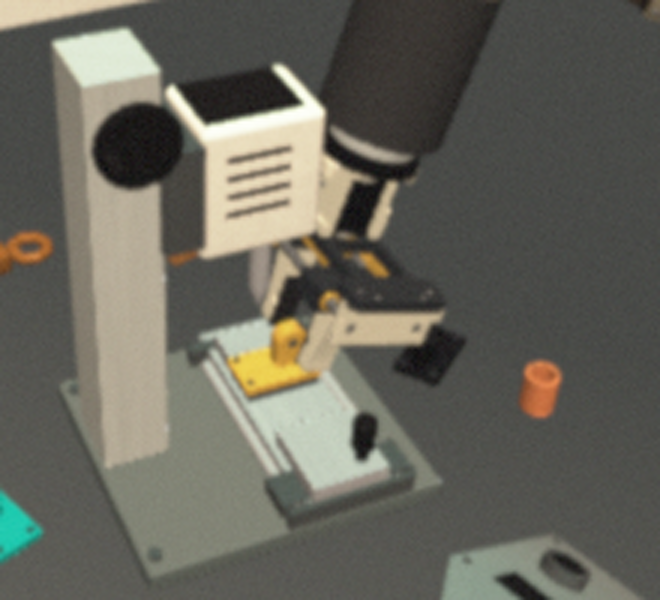

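```bash
python3 -m inch '[0.005,-0.0008,-0.001,0,0,0,0.045, 0.003,0,-0.001,0,0,0,0.045, 0,0,0,0,0,0,0.045]'
python3 - <<'E'
from go import *
mnow();mdelta(-22,0,75,17)
E
```

```text
clock: 21.95
tool_pos: [0.5446, -0.0174, 0.2258]
orientation: [0.4, 72.7, -2.8]
force: [-0.1, -0.3, -0.3]
opening: 0.0448
grasp in machine mm [-19.1   0.4  74.1]
shift [-0.0017  0.0001 -0.0015] rot [ 0.14  0.34 -0.17] rows>= 1.0 tcp [ 0.5446 -0.0174  0.2258] clk 21.95 F [-0.1 -0.3 -0.3]
```

```bash
python3 -m inch '[0,0,0,0,0,0,0.02, 0,0,0,0,0,0,0.008, 0,0,0,0,0,0,0.008, 0,0,0,0,0,0,0.008, 0,0,0,0,0,0,0.008]'
python3 - <<'E'
from go import *
mnow();snap('wrist','pics/w7.png')
s=snap('scene');cv2.imwrite('pics/s6.png',cv2.resize(s['color'][190:280,250:370,::-1],None,fx=5,fy=5,interpolation=cv2.INTER_CUBIC))
E
```

```text
clock: 22.58
tool_pos: [0.5445, -0.0175, 0.2258]
orientation: [0.4, 72.7, -2.9]
force: [-0.1, 0.0, -1.1]
opening: 0.0137
grasp in machine mm [-19.2   0.3  74.1]
```

View pics/s6.png

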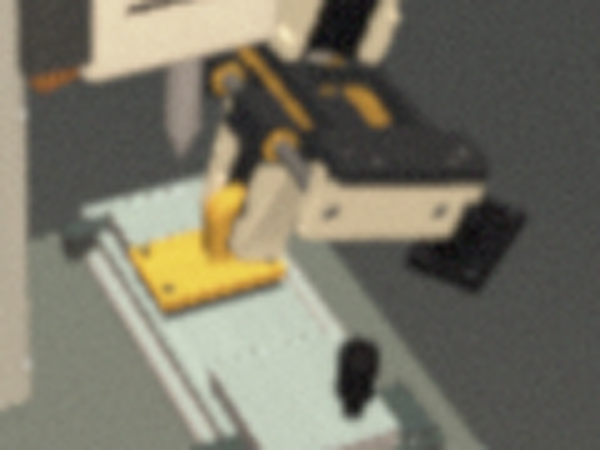

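View pics/w7.png

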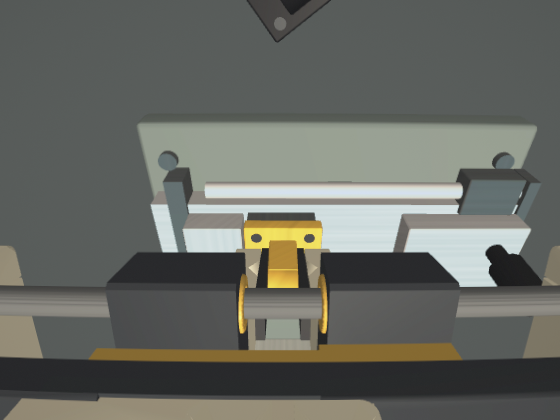

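```bash
python3 -m inch '[-0.004,0,0.001,0,0,0,0.008, -0.004,0,0,0,0,0,0.008, -0.004,0,-0.003,0,0,0,0.008, 0,0,0,0,0,0,0.008]'
python3 - <<'E'
from go import *
mnow()
s=snap('scene');cv2.imwrite('pics/s7.png',cv2.resize(s['color'][190:280,250:370,::-1],None,fx=5,fy=5,interpolation=cv2.INTER_CUBIC))
E
```

```text
clock: 23.18
tool_pos: [0.5378, -0.0175, 0.2367]
orientation: [0.2, 72.8, -3.0]
force: [-0.8, -0.0, -2.6]
opening: 0.0142
grasp in machine mm [-26.3  -0.2  84.8]
```

View pics/s7.png

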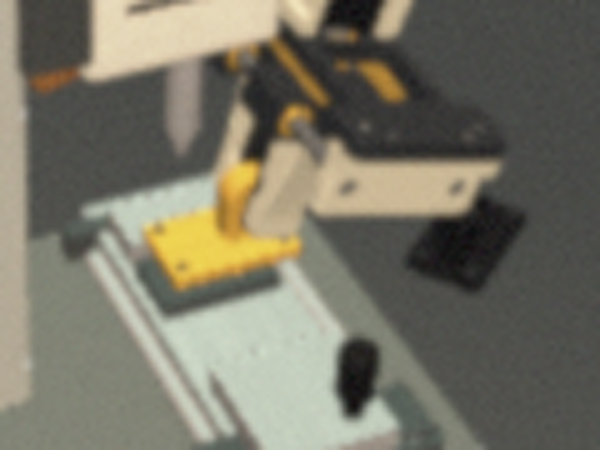

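```bash
python3 -m inch '[-0.0055,0,-0.0125,0,1,0,0.008, -0.0055,0,-0.0125,0,1,0,0.008, -0.006,0,-0.0125,0,1,0,0.008, -0.006,0,-0.0125,0,1,0,0.008, -0.01,0,-0.012,0,1,0,0.008, -0.015,0,-0.012,0,1,0,0.008]'
python3 - <<'E'
from go import *
mnow();print(ctrl.get_obs()['joint_pos'].round(1))
s=snap('scene','pics/s8.png')
E
```

```text
clock: 23.98
tool_pos: [0.4513, -0.0128, 0.2643]
orientation: [0.1, 79.2, -3.2]
force: [-0.0, 0.8, -2.3]
opening: 0.014
grasp in machine mm [-130.1   -1.   108.1]
[  25.6    4.7  -46.2   10.4  -30.1 -127.5]
```

View pics/s8.png

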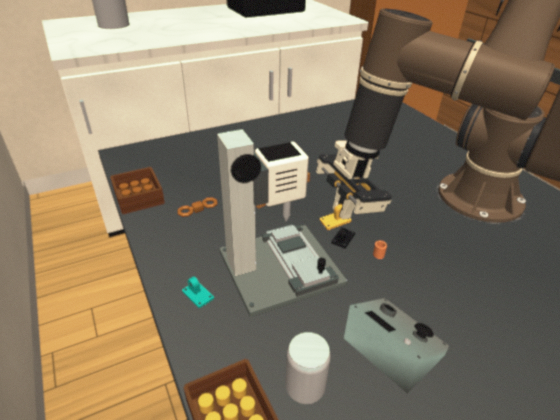

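```bash
cat >> go.py <<'E'
def tdelta(h,az,off=-.018,th=17.3,c=(.478,-.330)):
    a=np.radians(az);g=np.array([c[0]+off*np.cos(a),c[1]+off*np.sin(a),.006+.034+h]);Rt=Rtilt(th,az,az+90)
    return g-Rt[:,0]*.159,Rt
E
python3 - <<'E'
from go import *
from kin import *
q=ctrl.get_obs()['joint_pos'];rng=np.random.default_rng(1)
for az in (16.9,0,-20,-45,-60,-73.1,-90,106.9,60,196.9):
  for h in (.0,.06):
    p,Rt=tdelta(h,az);S=[]
    for i in range(25):
        x,e=ik(p,Rt,q if i==0 else np.array([rng.uniform(-60,20),rng.uniform(0,50),rng.uniform(-55,0),rng.uniform(-100,95),rng.uniform(-60,-1),rng.uniform(-170,170)]))
        if e<.004 and not any(np.abs(x-y).max()<3 for y in S): S.append(x)
    print(az,h,[y.round(0).astype(int).tolist() for y in S])
E
```

```text
16.9 0.0 [[-25, 20, -26, -21, -33, -31]]
16.9 0.06 [[-25, 15, -24, -18, -39, -36]]
0 0.0 [[-20, 18, -32, -15, -24, -57]]
0 0.06 [[-20, 13, -30, -11, -31, -61]]
-20 0.0 [[-14, 17, -45, 8, -12, -104]]
-20 0.06 [[-14, 11, -40, 5, -22, -100]]
-45 0.0 []
-45 0.06 [[-11, 10, -49, 31, -19, -153]]
-60 0.0 []
-60 0.06 [[-9, 11, -49, 36, -23, -174]]
-73.1 0.0 [[-14, 17, -55, 60, -17, 153]]
-73.1 0.06 [[-7, 13, -47, 36, -28, 173]]
-90 0.0 [[-7, 20, -48, 42, -26, 148]]
-90 0.06 [[-5, 15, -42, 31, -35, 159]]
106.9 0.0 [[-25, 32, -6, -14, -64, 50]]
106.9 0.06 [[-25, 29, -4, -14, -70, 48]]
60 0.0 [[-29, 27, -14, -22, -52, 13]]
60 0.06 [[-29, 22, -11, -21, -58, 10]]
196.9 0.0 [[-10, 31, -18, 9, -57, 110]]
196.9 0.06 [[-10, 27, -15, 9, -64, 112]]
```

```bash
python3 - <<'E'
from go import *
p,Rt=tdelta(.08,16.9);delta(p,Rt)
E
```

```text
shift [-0.0093 -0.3374 -0.0138] rot [-19.61  -6.41   4.85] rows>= 6.0 tcp [ 0.4502 -0.013   0.2657] clk 24.02 F [-2.8 -0.5 -2.4]
```

```bash
python3 -m inch '[-0.01,-0.03,0,0,0,0,0.008, -0.005,-0.048,-0.002,0,0,0,0.008, 0,-0.048,-0.002,0,0,0,0.008, 0,-0.048,-0.002,0,0,0,0.008, 0,-0.048,-0.002,0,0,0,0.008, 0,-0.048,-0.002,0,0,0,0.008, 0,-0.04,-0.002,-3,-1,0,0.008, 0,-0.025,0,-5,-1.5,1,0.008, 0,0,0,-6,-2,2,0.008, 0,0,0,-5,-2,2,0.008, 0,0,0,0,0,0,0.008]'
python3 - <<'E'
from go import *
p,Rt=tdelta(.06,16.9);delta(p,Rt);print(ctrl.get_obs()['joint_pos'].round(1),ctrl.get_obs()['opening'])
E
```

```text
clock: 25.4
tool_pos: [0.4169, -0.3558, 0.2796]
orientation: [1.1, 72.2, 18.3]
force: [0.3, 0.0, -2.7]
opening: 0.0135
shift [ 0.0267  0.0068 -0.0078] rot [ 0.27  0.49 -0.42] rows>= 1.0 tcp [ 0.4169 -0.3558  0.2796] clk 25.4 F [ 0.3  0.  -2.7]
[-25.7  13.4 -21.5 -18.  -43.5 -35.3] 0.01354551816438412
```

```bash
python3 -m inch '[0.026,0.007,-0.008,0.3,0.5,-0.4,0.008, 0,0,0,0,0,0,0.008]'
python3 - <<'E'
from go import *
p,Rt=tdelta(.06,16.9);delta(p,Rt)
s=snap('wrist','pics/w8.png')
s=snap('top');cv2.imwrite('pics/t1.png',cv2.resize(s['color'][190:310,350:470,::-1],None,fx=5,fy=5,interpolation=cv2.INTER_CUBIC))
E
```

```text
clock: 25.65
tool_pos: [0.4148, -0.3487, 0.2523]
orientation: [0.0, 72.8, 16.7]
force: [-0.3, -0.2, -2.8]
opening: 0.014
shift [ 0.0006 -0.0005  0.0004] rot [-0.27 -0.1   0.07] rows>= 1.0 tcp [ 0.4148 -0.3487  0.2523] clk 25.65 F [-0.3 -0.2 -2.8]
```

View pics/w8.png

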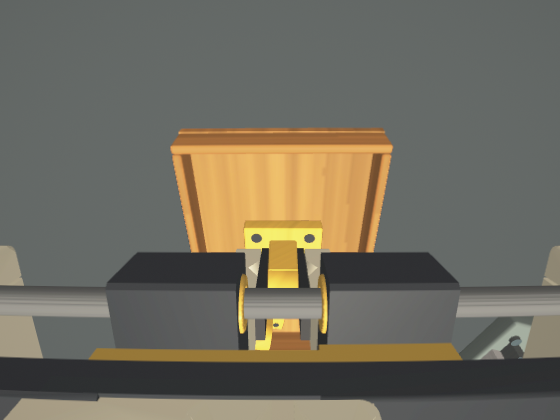

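View pics/t1.png

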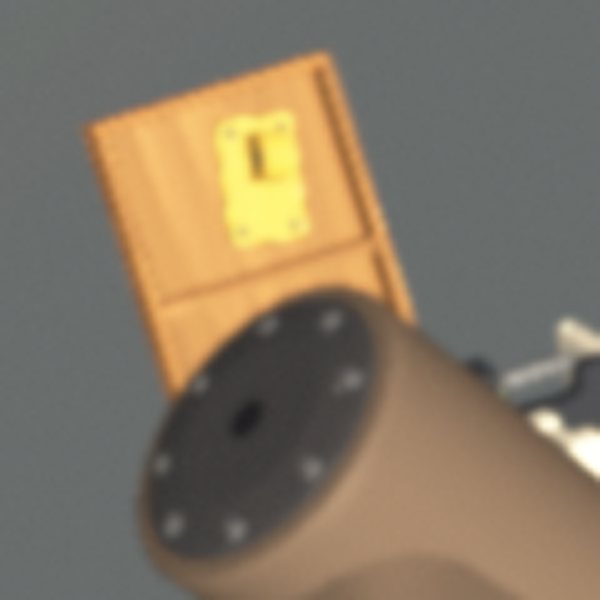

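```bash
python3 - <<'E'
from go import *
s=load('wrist')
M=np.array([[np.cos(np.radians(16.9)),-np.sin(np.radians(16.9))],[np.sin(np.radians(16.9)),np.cos(np.radians(16.9))]])
for p,z in (((180,131),.028),((385,130),.028),((174,151),.028),((388,150),.028),((193,248),.028),((375,248),.028)):
    q=onz(s,*p,z);print(p,z,(M.T@(q[:2]-[.478,-.330])*1e3).round(1))
for p in ((245,222),(322,222)):
    q=onz(s,*p,.066+.006+.008);print('latch near edge',p,(M.T@(q[:2]-[.478,-.330])*1e3).round(1))
cv2.imwrite('pics/c7.png',cv2.resize(s['color'][115:265,160:400,::-1],None,fx=3,fy=3,interpolation=cv2.INTER_CUBIC))
E
```

```text
(180, 131) 0.028 [-65.  -56.7]
(385, 130) 0.028 [-65.1  58.8]
(174, 151) 0.028 [-52.8 -62.3]
(388, 150) 0.028 [-53.   62.5]
(193, 248) 0.028 [ 21.  -62.1]
(375, 248) 0.028 [21.4 65.9]
latch near edge (245, 222) [-39.3 -16.8]
latch near edge (322, 222) [-39.1  19.8]
```

View pics/c7.png

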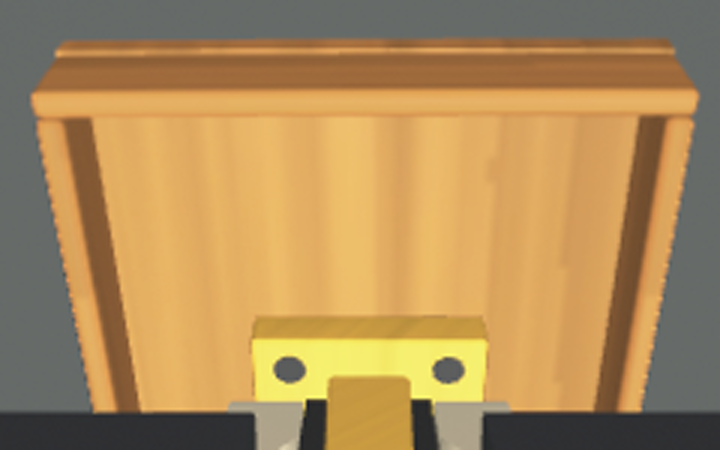

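```bash
python3 - <<'E'
from go import *
s=load('wrist');a=np.radians(16.9);M=np.array([[np.cos(a),-np.sin(a)],[np.sin(a),np.cos(a)]])
for p,z in (((171,145),.028),((391,145),.028),((244.5,227.7),.074),((321.5,227.7),.074),((244.5,221),.066)):
    q=onz(s,*p,z);print(p,z,(M.T@(q[:2]-[.478,-.330])*1e3).round(1))
E
```

```text
(171, 145) 0.028 [-56.5 -63.4]
(391, 145) 0.028 [-56.1  63.8]
(244.5, 227.7) 0.074 [-31.4 -18.1]
(321.5, 227.7) 0.074 [-31.2  20.6]
(244.5, 221) 0.066 [-29.7 -19. ]
```

```bash
python3 -m inch '[0.009,-0.001,-0.005,0,0,0,0.008, 0.0095,0,-0.003,0,0,0,0.008, 0.0095,0,-0.003,0,0,0,0.008, 0.0095,0,-0.003,0,0,0,0.008, 0.0065,0,-0.002,0,0,0,0.008, 0,0,0,0,0,0,0.008]'
python3 - <<'E'
from go import *
p,Rt=tdelta(.0,16.9);delta(p,Rt)
E
```

```text
clock: 26.5
tool_pos: [0.4153, -0.3522, 0.2061]
orientation: [-1.0, 72.5, 15.7]
force: [-0.6, 0.7, -2.0]
opening: 0.0137
shift [ 0.014   0.0031 -0.0032] rot [-0.12  0.16  0.36] rows>= 1.0 tcp [ 0.4153 -0.3522  0.2061] clk 26.5 F [-0.6  0.7 -2. ]
```

```bash
python3 -m inch '[0.008,0.002,-0.002,0,0.2,0.4,0.008, 0,0,0,0,0,0,0.008]'; python3 -m inch '[0.0025,0,-0.0008,0,0,0,0.008, 0,0,0,0,0,0,0.008]'; python3 -m inch '[0.0015,0,-0.0005,0,0,0,0.008, 0,0,0,0,0,0,0.008]'
python3 - <<'E'
from go import *
p,Rt=tdelta(.0,16.9);delta(p,Rt)
E
```

```text
clock: 26.75
tool_pos: [0.4154, -0.3501, 0.1975]
orientation: [0.3, 72.7, 17.1]
force: [-0.8, -0.2, -2.2]
opening: 0.0137
clock: 27.0
tool_pos: [0.4156, -0.3502, 0.1951]
orientation: [0.2, 72.7, 17.0]
force: [-0.3, 0.3, -3.3]
opening: 0.0138
clock: 27.25
tool_pos: [0.4156, -0.3502, 0.1937]
orientation: [0.1, 72.7, 16.9]
force: [0.3, 0.5, -3.3]
opening: 0.0136
shift [ 0.0019  0.0012 -0.0003] rot [-0.08  0.01  0.  ] rows>= 1.0 tcp [ 0.4156 -0.3502  0.1937] clk 27.25 F [ 0.3  0.5 -3.3]
```

```bash
python3 -m inch '[0.0012,0,-0.0004,0,0,0,0.008, 0,0,0,0,0,0,0.008]'; python3 -m inch '[0.001,0,-0.0003,0,0,0,0.008, 0,0,0,0,0,0,0.008]'; python3 -m inch '[0.001,0,-0.0003,0,0,0,0.008, 0,0,0,0,0,0,0.008]'
```

```text
clock: 27.5
tool_pos: [0.4156, -0.3503, 0.1925]
orientation: [0.0, 72.7, 16.9]
force: [-0.2, -0.1, -1.6]
opening: 0.0138
clock: 27.75
tool_pos: [0.4157, -0.3504, 0.1919]
orientation: [-0.1, 72.7, 16.8]
force: [0.1, -0.4, -2.9]
opening: 0.0139
clock: 28.0
tool_pos: [0.4157, -0.3505, 0.192]
orientation: [-0.2, 72.6, 16.7]
force: [1.1, 0.2, -2.2]
opening: 0.0139
```

```bash
python3 -m inch '[0.0015,0,-0.0005,0,0,0,0.008, 0,0,0,0,0,0,0.008]'; python3 -m inch '[0.0015,0,-0.0005,0,0,0,0.008, 0.0015,0,-0.0005,0,0,0,0.008]'
python3 - <<'E'
from go import *
o=[ctrl.get_obs()['force'].round(1)];print(o)
snap('wrist','pics/w9.png')
s=snap('scene');cv2.imwrite('pics/s9.png',cv2.resize(s['color'][130:260,230:400,::-1],None,fx=4,fy=4,interpolation=cv2.INTER_CUBIC))
E
```

```text
clock: 28.25
tool_pos: [0.4158, -0.3506, 0.1919]
orientation: [-0.3, 72.6, 16.6]
force: [-0.1, 0.0, -3.1]
opening: 0.0137
clock: 28.5
tool_pos: [0.4157, -0.3507, 0.1916]
orientation: [-0.5, 72.5, 16.5]
force: [-9.6, 5.3, 24.4]
opening: 0.0134
[array([-9.6,  5.3, 24.4])]
```

View pics/w9.png

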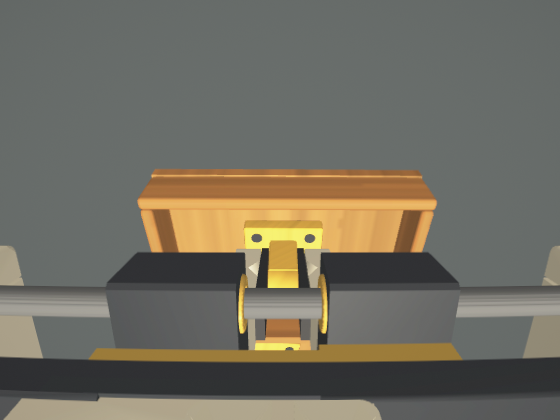

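```bash
python3 -m inch '[-0.0003,0,0,0,0,0,0.008, 0,0,0,0,0,0,0.008]'; python3 -m inch '[0,0,0,0,0,0,0.018, 0,0,0,0,0,0,0.03, 0,0,0,0,0,0,0.045, 0,0,0,0,0,0,0.045]'; python3 -m inch '[-0.01,0,0,0,0,0,0.045, -0.02,0,0,0,0,0,0.045, -0.03,0,0,0,0,0,0.045, -0.04,0,0,0,0,0,0.045, -0.05,0,0,0,0,0,0.045, 0,0,0,0,0,0,0.045]'
python3 - <<'E'
from go import *
snap('wrist','pics/w10.png')
E
```

```text
clock: 28.85
tool_pos: [0.4155, -0.3507, 0.1918]
orientation: [-0.6, 72.5, 16.5]
force: [-0.1, -0.6, -2.7]
opening: 0.0136
clock: 29.35
tool_pos: [0.4163, -0.3511, 0.1914]
orientation: [-0.7, 72.4, 16.3]
force: [-0.9, 0.4, 0.7]
opening: 0.0414
clock: 30.1
tool_pos: [0.3696, -0.3648, 0.3457]
orientation: [-1.7, 72.4, 15.4]
force: [-0.4, 0.2, 0.4]
opening: 0.0452
```

View pics/w10.png

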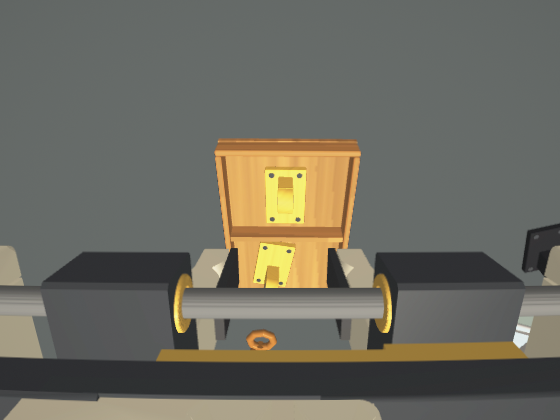

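The latch lies flat in the near compartment at (286,195), lug up, and the twin is in the far one at (274,265). I'll back off and check the whole scene.

```bash
python3 -m inch '[-0.03,-0.04,0,0,0,0,0.045, -0.02,-0.05,0,0,0,0,0.045, 0,-0.05,0,0,0,0,0.045, 0,-0.05,0,0,0,0,0.045, 0,-0.05,0,0,0,0,0.045, 0,0,0,0,0,0,0.045]'
python3 - <<'E'
from go import *
a=load('top') # last
t=snap('top','pics/t2.png');snap('scene','pics/s10.png')
o=cv2.imread('pics/top0.png');d=cv2.absdiff(o,cv2.imread('pics/t2.png')).max(2)
k,l,st,ce=cv2.connectedComponentsWithStats((cv2.GaussianBlur(d,(3,3),0)>40).astype(np.uint8))
print([(st[i].tolist()) for i in range(1,k) if st[i,4]>5])
E
```

```text
clock: 30.9
tool_pos: [0.4241, -0.6027, 0.3915]
orientation: [-0.2, 72.6, 16.9]
force: [-0.3, 1.3, -1.0]
opening: 0.0447
[[240, 189, 13, 9, 103], [258, 190, 13, 9, 104], [237, 205, 2, 6, 10], [239, 212, 8, 8, 54], [257, 212, 8, 8, 52], [282, 214, 15, 11, 149], [239, 221, 13, 10, 114], [257, 222, 12, 10, 106], [399, 249, 19, 26, 291], [538, 270, 22, 54, 579], [547, 290, 6, 31, 72], [545, 365, 15, 31, 246], [247, 411, 12, 9, 38]]
```

View pics/t2.png

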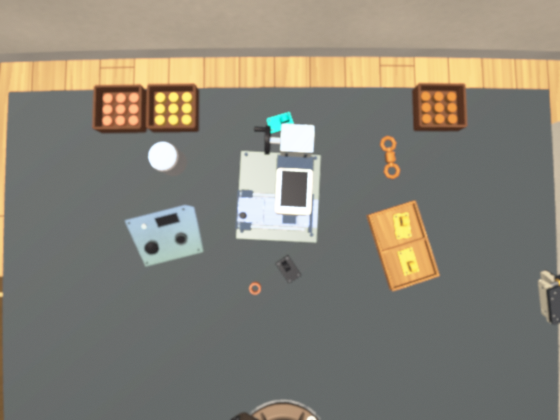

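View pics/s10.png

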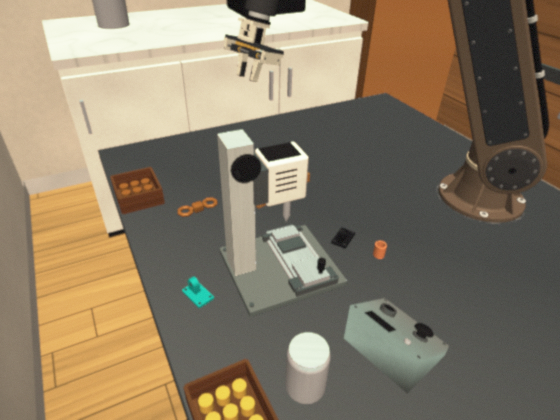

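The only changes from the first picture are the open jaw (knob now at (243,215)), the latch (now at (408,262)) and the arm itself. The bystanders have not moved.

```bash
python3 -c "
from plant import ctrl
print(ctrl.close_job())"
```

```text
the job is handed in; nothing more can be done
None
```

The job is done and handed in at about 31 s of the 72 s allowed.

- **Stop button:** I pushed it to its hard stop with the closed fingertips. It was back up in the picture taken afterwards. The start button was not touched.
- **Vise jaw:** I gripped the knob and pulled about 45 mm, until the force rose from 5 N to 11 N at the end stop. The last pictures show the jaw still open.
- **Latch:** I gripped it by the lug and drew it out towards the robot, clear of the head and stylus. I set it flat and lug up in the tray's empty half before opening the fingers.

**Last checks:** comparing top views before and after, only the jaw, the latch and the arm had changed. The finished latch and the other things on the counter had not moved.

**What did not go cleanly:**
- My last confirming push on the stop button overshot, to about 76 N at the fingertips. That is below the 120 N wrist limit. It is above 40 N, but the contact was at the fingertips, not the arm or gripper body.
- A final touch on the tray floor reached about 25 N before I released the latch.
- The top and wrist cameras disagreed by about 3 mm on the machine and tray positions. The clearances I used covered that.

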